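# Close the specimen transport canister

### The arm

A 7-joint arm with a two-finger parallel gripper is mounted at the origin on the work surface. World frame = base frame: x ahead of the robot, y to its left, z up, the work surface at z = 0. Lengths are in m, angles in rad, forces in N, time in s.
With the tool pointing down it reaches from about 0.4 to 0.875 m from the base axis. Payload 19.3 kg.
Tool frame: the origin (TCP) lies at the very end of the fingers, on their centre line; the grasp point (between the pads) lies 19 mm behind it; x points along the fingers, y is the direction in which the jaws open and shut, and the axes are right-handed (so a half turn about x gives the same grasp; the last joint's range is limited). The gripper opens to 85 mm and grips with 20 to 120 N. Pads are 22 mm wide; open, the fingers measure 114 mm over their backs; the gripper's body (76 mm by 85 mm) begins 54 mm behind the grasp point. The pads swing forward as they close: fully open they stand 13 mm farther back than shut.
Start: joints at [1.152, 0.521, -0.036, 1.599, 0.021, 1.021, -0.113], TCP at [0.214, -0.587, 0.231] pointing down, gripper open.
Joint ranges: [-2.91, 2.91], [-0.3, 2.13], [-1.5, 1.42], [0.17, 2.43], [-1.26, 4.41], [0.16, 1.93], [-2.52, 2.52]. Speed limits (rad/s): [1.89, 1.89, 2.39, 2.39, 3.01, 3.01, 3.01].

### API

Orientations are given as a rotation vector (axis times angle).
In Python, from rig import manip gives the robot as it stands.
- The arm moves only by the tool apply_moves, never from a script. Its argument "increments" is a list of rows, each an object of numbers: "tx", "ty", "tz": the shift along the tool's x, y, z in units of 50 mm (1.0 is 50 mm); "turn": the turn about the tool's x in degrees. A call has 1 to 20 rows; each row is the pose to reach, as a shift and turn from the pose measured when the call began, along the tool's axes at that moment; what a row does not reach only later rows make up. A row lasts 1/10 s, in which the tool goes at most 50 mm and 8.59 degrees, less where a joint would pass 70% of its speed; a pose out of reach is approached as far as the arm can. A call with a gripper value outside its range is refused whole. "jaw" is the closure, from -1 (fully open) to 1 (shut), set as the call begins (left out, the last holds). The fingers move at their own pace and stop on an object; the grip force is fixed at half the most. Time passes only in rows, so rows that repeat a pose let the fingers close. It gives the time, the measured TCP pose, the force and the opening at its end, in the units of the state.
- manip.get_obs(): the state, without advancing time (a new reading comes with each control period).
- manip.camera(name): name is "side" or "top"; returns a dict with "image" (400x640x3 uint8, blue, green, red), "mtx" (3x3 intrinsics, pixels), "k1" (the pictures are not rectified: a ray, as slopes to the right and down, at radius r is drawn at 1 + k1 r^2 times it, then the intrinsics apply), "world_from_camera" (4x4, takes a point from camera to world coordinates). Camera axes: x right, y down, z forward; pixel columns grow to the right and rows downward; lengths in m; the calibration is good to about 2 mm. A picture is of the moment at which its call begins. There is no depth.
- manip.sign_off(): hands the job in, once; it reports no verdict.
The state is a dict: "clock": time; "qpos": joint angles; "joint_velocities": joint speeds; "joint_torque": joint torques, N m; "tcp_pos": TCP position; "orientation": TCP orientation; "contact_force": force on the tool from outside, world axes, zero at the start; "wrist_torque": the same for the moment, N m; "gripper_width": finger opening in m.
Only numpy, scipy, OpenCV 4.12 (cv2) and the standard library are available. Lean on these libraries where they do the work, as an engineer would, in place of code of your own. Each camera call takes 0.05 s, during which the arm holds its last target.

### The job

Close the outer canister around the small one that already stands in the base: first stand the lying hood upright on the bench beside the base, mouth down, and let go of it; the grip bar on its top can then be reached. Then lower the hood over the small canister until it sits fully down on the base, turn it clockwise (seen from above) until both its tabs are home under the claws, against the stops, and let go. Leave the small canister upright inside and the other things on the bench where they are.

Things in the scene. Friction and masses are not known exactly. Their poses are not given: they have to be found in the camera images.
- base: Fixed base of the outer canister: grey round platform 108 mm across, top face (seat) 25 mm above the bench, on a 116 mm square steel plate 6 mm thick. Origin: centre of its underside, on the bench; z up; the two claws stand at its +x and -x sides.
- seat (a point): Centre of the seat, the platform's top face, 25 mm above the bench; axes as the base. Around it stands an octagonal centring ring, 52 mm across flats outside, 8 mm high; it goes inside the hood's mouth with 3 mm play all round. The hood can come down with its x axis 35 to 140 deg counter-clockwise (from above) of the base's x axis (60 is good; a half turn is the same); closed is 0 deg.
- claw_a (a point): Point on the seat under the steel claw at the base's +x side, 44 mm from the axis; axes as the base. The claw spans y -14.5 to +9.5 mm, stands on an outer post 48 mm from the axis, overhangs inward to 37 mm from the axis with 10 mm free height, top 41 mm above the bench. Open at +y; shut at -y by a stop with its face at y = -9.5 mm. A tab enters clockwise seen from above.
- claw_b (a point): The same for the claw at the base's -x side: claw_a turned by half a turn about the base's axis (open at its -y side, stop at its +y side), so both tabs enter by the same clockwise turn. The stops catch about 2 degrees past 0.
- inner: The small specimen canister (aluminium, white cap), loose, 43 mm in diameter, 88 mm high, standing inside the base's centring ring on the seat, its top thus 113 mm above the bench. Origin at the centre of its underside, z up.
- hood: Loose hollow white octagonal shell, about 0.2 kg: 64 mm across flats outside, 58 inside, 105 mm long, closed top. Origin: centre of the mouth's rim; z from mouth to top. It starts lying on a flat: z axis level, bar end roughly to the robot's right (-y), x axis level (tabs to the sides), axis 32 mm above the bench. It can be gripped across its +x and -x flats (26 mm wide) near the top.
- hood_bar (a point): Centre of the top edge of the grey grip bar on the hood's closed end, at hood z = 135 mm; axes as the hood. The bar runs along x, in line with the tabs: 52 mm long, 12 mm thick in y, 30 mm high (hood z 105 to 135 mm).
- hood_tab_a (a point): Middle of the mouth-side face of the grey tab at the hood's +x side, 37.5 mm from the hood's axis at z = 0; axes as the hood. The tab is 16 mm wide in y, 6 mm thick in z (0 to 6 mm) and reaches 44 mm from the axis.
- hood_tab_b (a point): The same on the tab at the hood's -x side.
- reagent_bottle: Bystander: clear plastic reagent bottle, 60 mm diameter, 150 mm high, origin at the centre of its underside.
- sample_jar: Bystander: small glass jar with white cap, 52 mm diameter, 60 mm high, origin at the centre of its underside.
- tip_rack: Bystander: blue pipette tip rack, 80 x 120 mm, 62 mm high, origin at the centre of its underside.
There are look-alikes about, which are no part of the job. What is shaped like the inner but blue or green is not meant.

How it is judged:
On the way:
1. the hood stands upright, mouth down, on the bench beside the base, let go (angle between hood's own z axis and vertical below 0.08 rad and height (world z) of hood below 0.006 m and horizontal distance between hood and base above 0.08 m and contact force between the fingers and hood below 0.1 N), for 0.2 s.
At the end, for the whole second after the job is handed in: Hood fully down on the base (rim within 3.5 mm of the seat, centred within 5 mm, upright within 4 deg), x axes of hood and base in line within 8 deg, at rest; small canister upright (6 deg) on the seat inside, within 8 mm of the axis (z of hood in the frame of base between 0.021 and 0.0285 m and horizontal distance between hood and base below 0.005 m and angle between hood's own z axis and vertical below 0.07 rad and angle between the x axis of hood and the x axis of base, either way round below 0.14 rad and z of inner in the frame of base between 0.021 and 0.029 m and horizontal distance between inner and base below 0.008 m and angle between inner's own z axis and vertical below 0.1 rad and linear speed of hood below 0.02 m/s and angular speed of hood below 0.1 rad/s); the robot touches nothing.
It fails at once if the small canister is knocked over or lifted out of the base (angle between inner's own z axis and vertical above 0.35 rad or distance of inner from where it was at the start of the episode above 0.025 m).
It fails at once if another thing on the bench is pushed about or knocked over (distance of any of reagent_bottle, sample_jar, tip_rack from where it was at the start of the episode above 0.03 m).
It also fails if it takes over 72 s, if anything falls off the work surface, if the arm or the gripper's body presses on something with over 40 N, if the wrist force passes 120 N, or if a joint passes its speed limit or range.

## Working session

There is one attempt and no reset: what is moved stays moved. The work goes in short steps, Python scripts to look and compute and a tool call to move; the robot and the scene stay as the last step left them, time stands still between calls to the robot, and variables do not carry over. Pictures are saved under pics/ and viewed, and the job is handed in when it is done.

Besides the shell and the picture viewer there is one more tool, called after ">>>" as name([rows], argument=value, ...), one row to a line, values as JSON. apply_moves: Moves the arm, as the interface text tells. Its arguments: {"type":"object","properties":{"increments":{"type":"array"},"jaw":{"type":"number"}},"required":["increments"]}

```bash
ls; mkdir -p pics; python3 - <<'E'
from rig import manip
import cv2
o=manip.get_obs()
for k,v in o.items(): print(k,v)
for n in("side","top"):
    c=manip.camera(n); cv2.imwrite(f"pics/{n}0.png",c["image"]); print(n,c["mtx"],c["k1"],c["world_from_camera"])
E
```

```text
pics
clock 0.0
qpos [ 1.15180861  0.52201642 -0.03632538  1.59996899  0.02119044  1.02109215
 -0.11281594]
joint_velocities [-1.82929131e-04  5.23600981e-04 -9.33407653e-04 -8.87075276e-05
  2.20332133e-03 -1.40222441e-03  8.73044686e-04]
joint_torque [ 3.54824188e-03 -9.27081513e+01  1.98147006e+00 -3.69916248e+01
  1.79073529e-02  8.43625021e-03 -5.64990887e-05]
tcp_pos [ 0.21345909 -0.58708055  0.23073822]
orientation [ 2.03197589  0.35911625 -2.0325118 ]
contact_force [ 0.39452148 -0.5124699   0.38581223]
wrist_torque [-0.03246394  0.02669103  0.00409609]
gripper_width 0.08559297275896319
side [[471.69424319   0.         318.43832547]
 [  0.         471.69424319 198.64704757]
 [  0.           0.           1.        ]] -0.022902595691689332 [[-0.79990264 -0.43469041  0.41376323  0.14176109]
 [-0.59998995  0.59413946 -0.53573349  0.72566366]
 [-0.01295485 -0.67678841 -0.7360636   0.97589895]
 [ 0.          0.          0.          1.        ]]
top [[517.15989234   0.         333.09252077]
 [  0.         517.15989234 190.72276933]
 [  0.           0.           1.        ]] -0.16651474957268544 [[-2.05718104e-02 -9.98918109e-01  4.17062628e-02  5.74302654e-01]
 [-9.99787583e-01  2.05012805e-02 -2.11815250e-03  7.22548262e-02]
 [ 1.26082910e-03 -4.17409779e-02 -9.99127670e-01  1.28418563e+00]
 [ 0.00000000e+00  0.00000000e+00  0.00000000e+00  1.00000000e+00]]
```

View pics/side0.png

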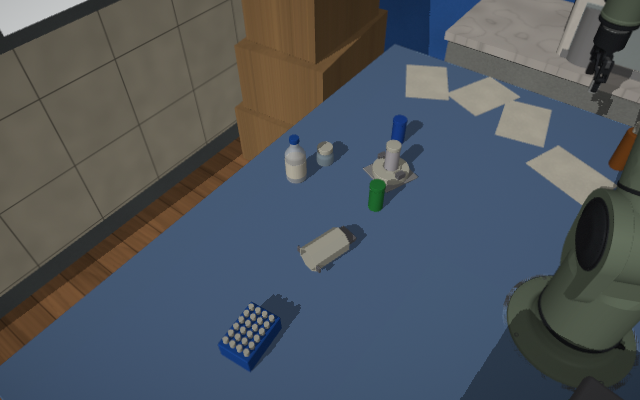

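View pics/top0.png

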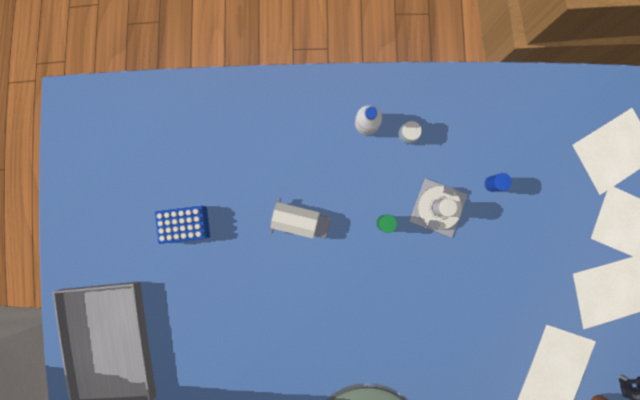

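Side view: hood lies at about (325,248), base at (390,170), green look-alike at (377,195), blue one at (398,128), rack at (250,335). Top view: hood at (300,220), bar end to the right, green at (387,223), base at (440,208). I'll zoom in and measure.

```bash
cat > h.py <<'E'
import numpy as np,cv2
from rig import manip
from scipy.spatial.transform import Rotation as R
def cam(n):
    c=manip.camera(n); return c
def ray(c,u,v):
    d=np.array([(u-c["mtx"][0,2])/c["mtx"][0,0],(v-c["mtx"][1,2])/c["mtx"][1,1]])
    s=d.copy()
    for _ in range(30): s=d/(1+c["k1"]*(s@s))
    T=np.array(c["world_from_camera"]); return T[:3,3],T[:3,:3]@np.array([s[0],s[1],1])
def onz(c,u,v,z):
    o,d=ray(c,u,v); return o+d*(z-o[2])/d[2]
def proj(c,P):
    T=np.linalg.inv(np.array(c["world_from_camera"])); p=T[:3,:3]@np.array(P)+T[:3,3]
    s=p[:2]/p[2]; s=s*(1+c["k1"]*(s@s)); return c["mtx"][0,0]*s[0]+c["mtx"][0,2],c["mtx"][1,1]*s[1]+c["mtx"][1,2]
def crop(c,u0,v0,w,h,k,name):
    im=c["image"][v0:v0+h,u0:u0+w]; cv2.imwrite(name,cv2.resize(im,None,fx=k,fy=k,interpolation=cv2.INTER_CUBIC))
E
python3 - <<'E'
from h import *
t=cam("top"); s=cam("side")
crop(t,255,170,100,75,8,"pics/th.png"); crop(t,395,165,100,75,8,"pics/tb.png")
crop(s,280,210,100,75,8,"pics/sh.png"); crop(s,345,125,100,75,8,"pics/sb.png")
E
```

```text
(no output)
```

View pics/th.png

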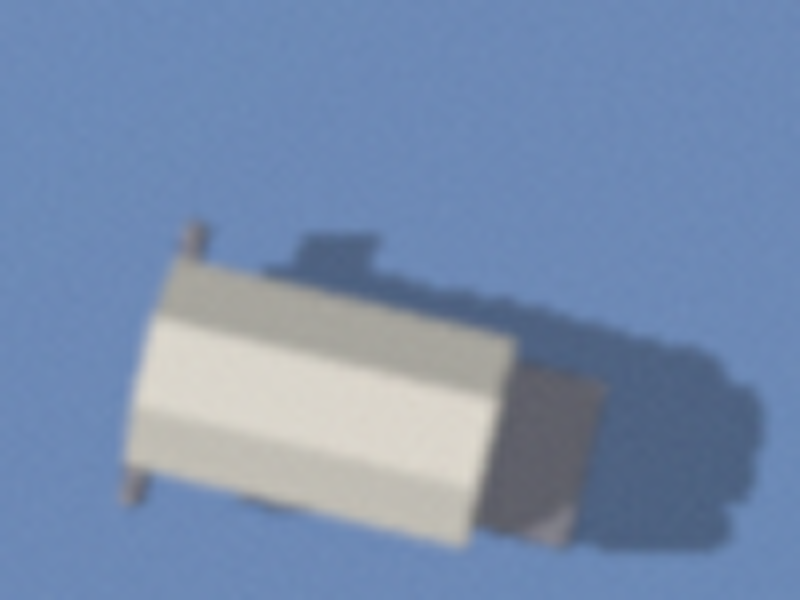

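View pics/tb.png

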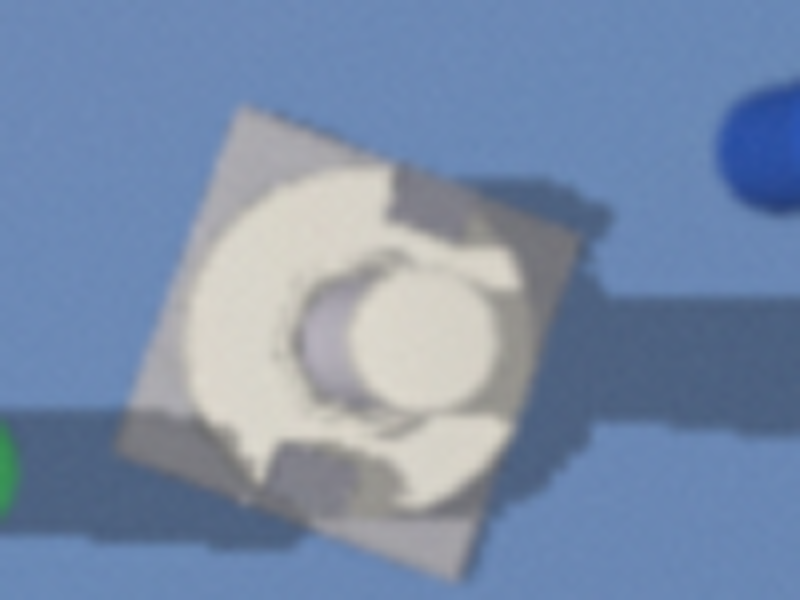

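View pics/sh.png

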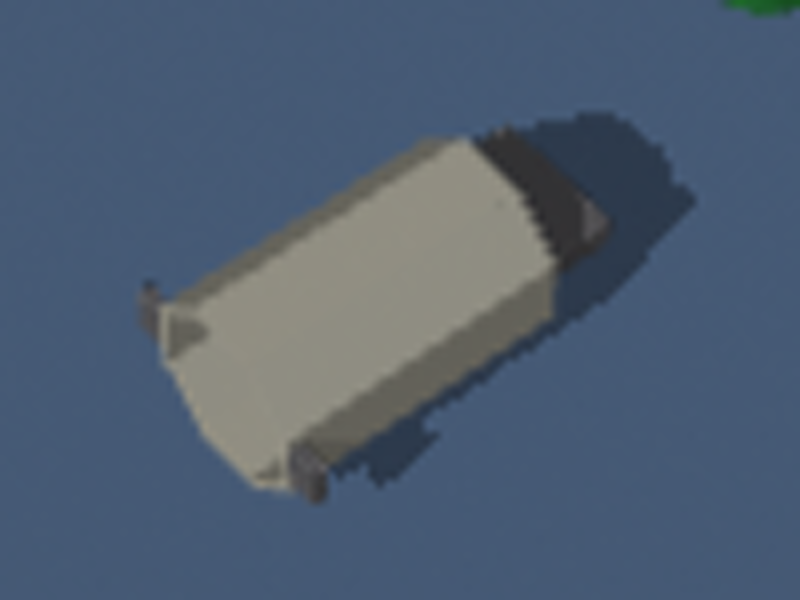

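View pics/sb.png

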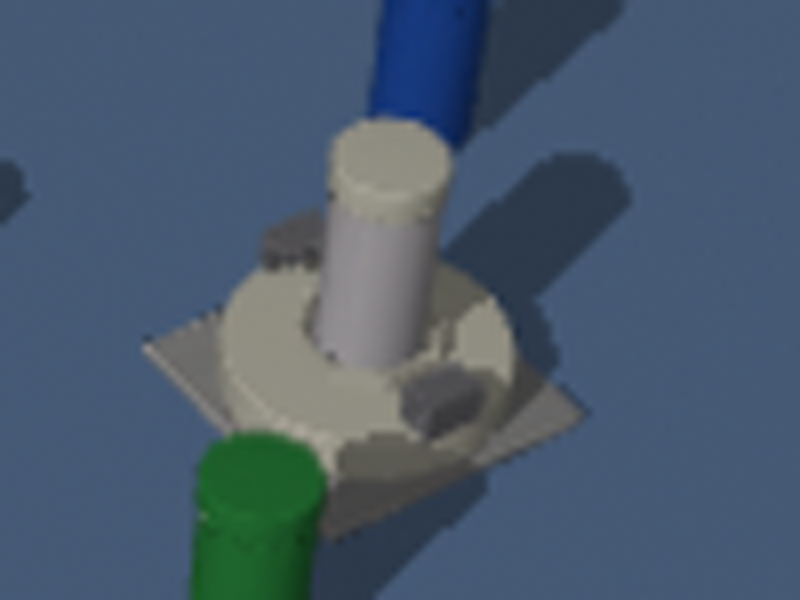

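```bash
python3 - <<'E'
from h import *
t=cam("top"); s=cam("side"); np.set_printoptions(precision=4,suppress=True)
T=lambda u,v,z,o: onz(t,o[0]+u/8,o[1]+v/8,z)
S=lambda u,v,z,o: onz(s,o[0]+u/8,o[1]+v/8,z)
th=(255,170);tb=(395,165);sh=(280,210);sb=(345,125)
a=[T(*p,.064,th) for p in((153,317),(135,409),(501,395),(484,474))]
m=(a[0]+a[1])/2;b=(a[2]+a[3])/2
print("hood top flat mouth",m,"bar end",b,np.linalg.norm(b-m),"heading",np.degrees(np.arctan2(*(b-m)[1::-1])))
print("tabs", T(194,225,.032,th),T(133,500,.032,th), np.linalg.norm(T(194,225,.032,th)-T(133,500,.032,th)))
c=[T(*p,.006,tb) for p in((240,105),(583,235),(460,580),(115,450))]
print("base c",np.mean(c,0)); 
for i in range(4):
    d=c[(i+1)%4]-c[i]; print(np.linalg.norm(d),np.degrees(np.arctan2(d[1],d[0])))
print("platform centre via cap", T(425,340,.113,tb))
# side: inner cap top centre, plate corners
print("side cap",S(391,158,.113,sb)," plate L,R",S(145,347,.006,sb),S(587,412,.006,sb),S(330,540,.006,sb), "top",c)
print("side hood mouth tabs",S(150,300,.032,sh),S(312,470,.032,sh))
for q in [(387,223,'green')]: print(onz(t,387,222,.088), onz(t,501,183,.088))
print("bottle",onz(t,371,114,.15),"jar",onz(t,411,131,.06))
E
```

```text
hood top flat mouth [0.5699 0.2128 0.064 ] bar end [0.5468 0.1103 0.064 ] 0.10512484788930879 heading -102.66903708131544
tabs [0.6113 0.2006 0.032 ] [0.5283 0.2206 0.032 ] 0.08534149436165013
base c [ 0.5797 -0.1927  0.006 ]
0.11578584270536786 -111.67526836157607
0.11464029771190787 158.46425114391167
0.11583883082762973 68.15008594385097
0.11428708997887972 -21.561612587557644
platform centre via cap [ 0.5795 -0.1921  0.113 ]
side cap [ 0.5798 -0.1881  0.113 ]  plate L,R [ 0.6532 -0.156   0.006 ] [ 0.5047 -0.2222  0.006 ] [ 0.5467 -0.1121  0.006 ] top [array([ 0.6544, -0.1599,  0.006 ]), array([ 0.6116, -0.2675,  0.006 ]), array([ 0.505 , -0.2254,  0.006 ]), array([ 0.5481, -0.1179,  0.006 ])]
side hood mouth tabs [0.6129 0.1995 0.032 ] [0.5345 0.2202 0.032 ]
[ 0.5492 -0.0536  0.088 ] [ 0.6343 -0.3269  0.088 ]
bottle [ 0.7903 -0.0178  0.15  ] jar [ 0.7647 -0.1199  0.06  ]
```

```bash
cat >> h.py <<'E'
def go(P,yaw=None):
    """deltas in move units to TCP P and tool-y yaw (deg, mod 180)"""
    o=manip.get_obs(); M=R.from_rotvec(o["orientation"]).as_matrix(); d=M.T@(np.array(P)-o["tcp_pos"])/.05
    cy=np.degrees(np.arctan2(M[1,1],M[0,1])); 
    print("tcp",o["tcp_pos"].round(4),"yaw",round(cy,2),"tilt",M[:,0].round(3),"q",o["qpos"].round(2),"w",round(o["gripper_width"],4),"F",o["contact_force"].round(1),"t",o["clock"])
    print("d tx,ty,tz",d.round(3)); 
    if yaw is not None: a=(cy-yaw+90)%180-90; print("turn",a.round(2),"or",(a+180 if a<0 else a-180).round(2))
E
python3 -c "
from h import *
go([.5505,.120,.2307],-12.7)
go([.5505,.120,.012],-12.7)"
```

```text
tcp [ 0.2135 -0.5873  0.2311] yaw -70.02 tilt [-0.  0. -1.] q [ 1.15  0.52 -0.04  1.6   0.02  1.02 -0.11] w 0.0854 F [0.2 1.2 0.1] t 0.3
d tx,ty,tz [  0.012 -10.992 -11.167]
turn -57.32 or 122.68
tcp [ 0.2135 -0.5873  0.2311] yaw -70.02 tilt [-0.  0. -1.] q [ 1.15  0.52 -0.04  1.6   0.02  1.02 -0.11] w 0.0854 F [0.2 1.2 0.1] t 0.3
d tx,ty,tz [  4.386 -10.991 -11.167]
turn -57.32 or 122.68
```

>>> apply_moves([
  {"tx": 0, "ty": -5.5, "tz": -5.58, "turn": -28},
  {"tx": 0, "ty": -5.5, "tz": -5.58, "turn": -28},
  {"tx": 0, "ty": -5.5, "tz": -5.58, "turn": -28},
  {"tx": 0, "ty": -5.5, "tz": -5.58, "turn": -28},
  {"tx": 0, "ty": -5.5, "tz": -5.58, "turn": -28},
  {"tx": 0, "ty": -5.5, "tz": -5.58, "turn": -28},
  {"tx": 0, "ty": -5.5, "tz": -5.58, "turn": -28},
  {"tx": 0, "ty": -5.5, "tz": -5.58, "turn": -28},
  {"tx": 0, "ty": -10.99, "tz": -11.17, "turn": -57.3},
  {"tx": 0, "ty": -10.99, "tz": -11.17, "turn": -57.3},
  {"tx": 0, "ty": -10.99, "tz": -11.17, "turn": -57.3},
  {"tx": 0, "ty": -10.99, "tz": -11.17, "turn": -57.3},
  {"tx": 0, "ty": -10.99, "tz": -11.17, "turn": -57.3},
  {"tx": 0, "ty": -10.99, "tz": -11.17, "turn": -57.3},
  {"tx": 0, "ty": -10.99, "tz": -11.17, "turn": -57.3},
  {"tx": 0, "ty": -10.99, "tz": -11.17, "turn": -57.3},
  {"tx": 0, "ty": -10.99, "tz": -11.17, "turn": -57.3},
  {"tx": 0, "ty": -10.99, "tz": -11.17, "turn": -57.3},
  {"tx": 0, "ty": -10.99, "tz": -11.17, "turn": -57.3},
  {"tx": 0, "ty": -10.99, "tz": -11.17, "turn": -57.3},
], jaw=-1)

```text
clock: 2.3
tcp_pos: [0.5505, 0.1188, 0.2314]
orientation: [1.372, 1.095, -1.372]
contact_force: [-0.5, 0.8, -0.4]
gripper_width: 0.0854
```

```bash
python3 -c "
from h import *
go([.5505,.120,.012],-12.7)
t=cam('side');cv2.imwrite('pics/s1.png',t['image'])"
```

```text
tcp [0.5505 0.1188 0.2314] yaw -12.81 tilt [-0. -0. -1.] q [ 0.06  0.46 -0.52  1.75  0.27  1.   -0.78] w 0.0854 F [-0.5  0.8 -0.4] t 2.3
d tx,ty,tz [ 4.389 -0.006 -0.025]
turn -0.11 or 179.89
```

View pics/s1.png

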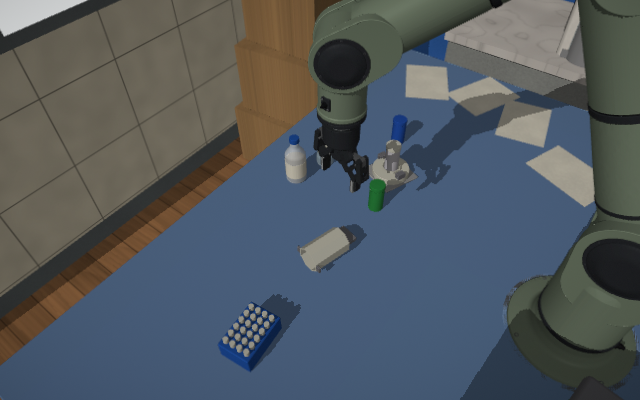

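The gripper hovers above the bar end; at (345,165) in the picture because of its height. Descending now.

>>> apply_moves([
  {"tx": 1, "ty": 0, "tz": -0.02, "turn": 0},
  {"tx": 2, "ty": 0, "tz": -0.02, "turn": 0},
  {"tx": 2.6, "ty": 0, "tz": -0.02, "turn": 0},
  {"tx": 3.0, "ty": 0, "tz": -0.02, "turn": 0},
  {"tx": 3.4, "ty": 0, "tz": -0.02, "turn": 0},
  {"tx": 3.7, "ty": 0, "tz": -0.02, "turn": 0},
  {"tx": 4.0, "ty": 0, "tz": -0.02, "turn": 0},
  {"tx": 4.2, "ty": 0, "tz": -0.02, "turn": 0},
  {"tx": 4.39, "ty": 0, "tz": -0.02, "turn": 0},
  {"tx": 4.39, "ty": 0, "tz": -0.02, "turn": 0},
  {"tx": 4.39, "ty": 0, "tz": -0.02, "turn": 0},
])

```text
clock: 3.45
tcp_pos: [0.551, 0.1199, 0.0122]
orientation: [1.372, 1.095, -1.372]
contact_force: [-0.3, 0.8, -0.1]
gripper_width: 0.0849
```

```bash
python3 -c "
from h import *
go([.5505,.120,.012],-12.7)
c=cam('side');crop(c,260,170,130,95,6,'pics/s2.png')
c=cam('top');crop(c,245,160,130,95,6,'pics/t2.png')"
```

```text
tcp [0.551  0.1199 0.0122] yaw -12.8 tilt [ 0. -0. -1.] q [-0.06  0.77 -0.37  1.88  0.48  0.58 -0.96] w 0.0849 F [-0.3  0.8 -0.1] t 3.45
d tx,ty,tz [ 0.005 -0.01   0.   ]
turn -0.1 or 179.9
```

View pics/s2.png

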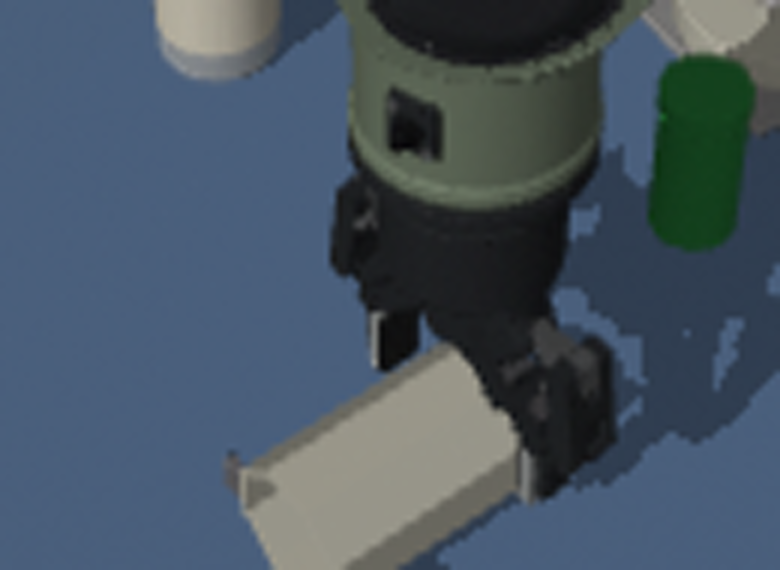

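View pics/t2.png

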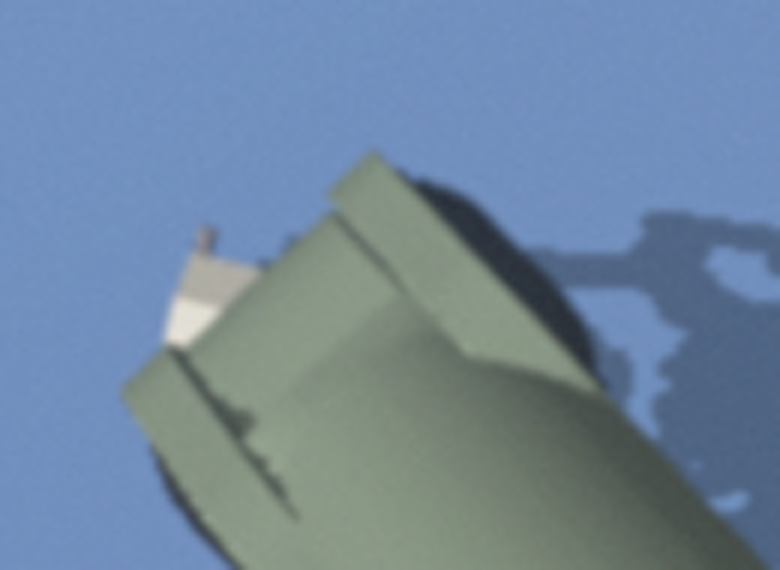

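Fingers straddle the hood's bar end, side view (400,340) and (540,480) in crop. Closing.

>>> apply_moves([
  {"tx": 0},
  {"tx": 0},
  {"tx": 0},
  {"tx": 0},
  {"tx": 0},
  {"tx": 0},
  {"tx": 0},
  {"tx": 0},
], jaw=-0.45)

```text
validation failed for argument at $.in...
```

>>> apply_moves([
  {"tx": -0.1},
  {"tx": -0.2},
  {"tx": -0.3},
  {"tx": -0.4},
  {"tx": -0.5},
  {"tx": -0.6},
  {"tx": -0.7},
  {"tx": -0.8},
  {"tx": -0.9},
  {"tx": -1.0},
  {"tx": -1.0},
])

```text
validation failed for argument at $.in...
```

```bash
python3 -c "
from h import *
go([.5505,.120,.012],-12.7)
c=cam('side');crop(c,260,170,130,95,6,'pics/s3.png')"
```

```text
tcp [0.5512 0.1199 0.0126] yaw -12.81 tilt [ 0.001  0.    -1.   ] q [-0.06  0.77 -0.37  1.88  0.48  0.58 -0.96] w 0.0853 F [0.6 0.2 0.4] t 3.55
d tx,ty,tz [ 0.012 -0.014  0.002]
turn -0.11 or 179.89
```

View pics/s3.png

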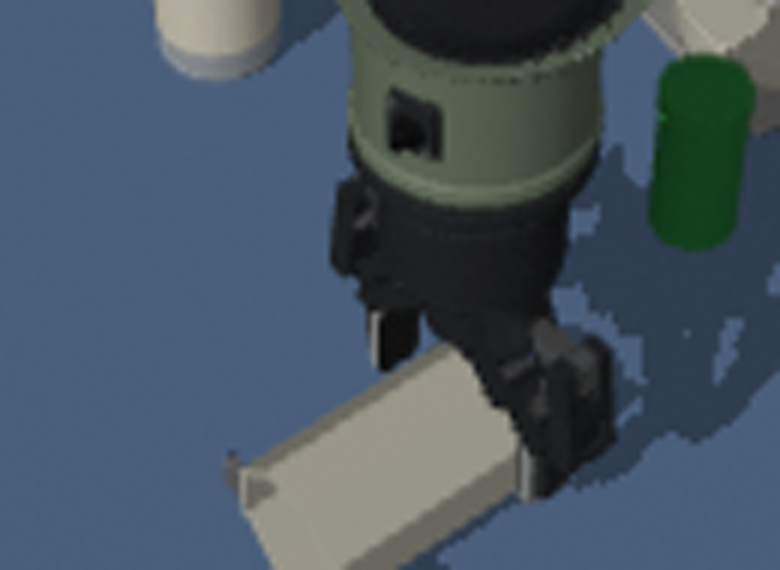

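All keys are required in each row; the picture is unchanged.

>>> apply_moves([
  {"tx": 0, "ty": 0, "tz": 0, "turn": 0},
  {"tx": 0, "ty": 0, "tz": 0, "turn": 0},
  {"tx": 0, "ty": 0, "tz": 0, "turn": 0},
  {"tx": 0, "ty": 0, "tz": 0, "turn": 0},
  {"tx": 0, "ty": 0, "tz": 0, "turn": 0},
  {"tx": 0, "ty": 0, "tz": 0, "turn": 0},
  {"tx": 0, "ty": 0, "tz": 0, "turn": 0},
  {"tx": 0, "ty": 0, "tz": 0, "turn": 0},
], jaw=-0.45)

```text
clock: 4.4
tcp_pos: [0.5513, 0.1199, 0.0133]
orientation: [1.373, 1.094, -1.371]
contact_force: [-4.3, -0.9, 13.7]
gripper_width: 0.063
```

>>> apply_moves([
  {"tx": -0.1, "ty": 0, "tz": 0, "turn": 0},
  {"tx": -0.2, "ty": 0, "tz": 0, "turn": 0},
  {"tx": -0.3, "ty": 0, "tz": 0, "turn": 0},
  {"tx": -0.4, "ty": 0, "tz": 0, "turn": 0},
  {"tx": -0.5, "ty": 0, "tz": 0, "turn": 0},
  {"tx": -0.6, "ty": 0, "tz": 0, "turn": 0},
  {"tx": -0.7, "ty": 0, "tz": 0, "turn": 0},
  {"tx": -0.8, "ty": 0, "tz": 0, "turn": 0},
  {"tx": -0.8, "ty": 0, "tz": 0, "turn": 0},
])

```text
clock: 5.3
tcp_pos: [0.5516, 0.1199, 0.054]
orientation: [1.373, 1.094, -1.37]
contact_force: [-0.8, 0.1, -1.6]
gripper_width: 0.063
```

```bash
python3 -c "
from h import *
go([.5505,.120,.012],-12.7)
c=cam('side');crop(c,260,170,130,95,6,'pics/s4.png')"
```

```text
tcp [0.5516 0.1199 0.054 ] yaw -12.81 tilt [ 0.002  0.    -1.   ] q [-0.03  0.7  -0.41  1.87  0.44  0.65 -0.93] w 0.063 F [-0.8  0.1 -1.6] t 5.3
d tx,ty,tz [ 0.84  -0.023  0.004]
turn -0.11 or 179.89
```

View pics/s4.png

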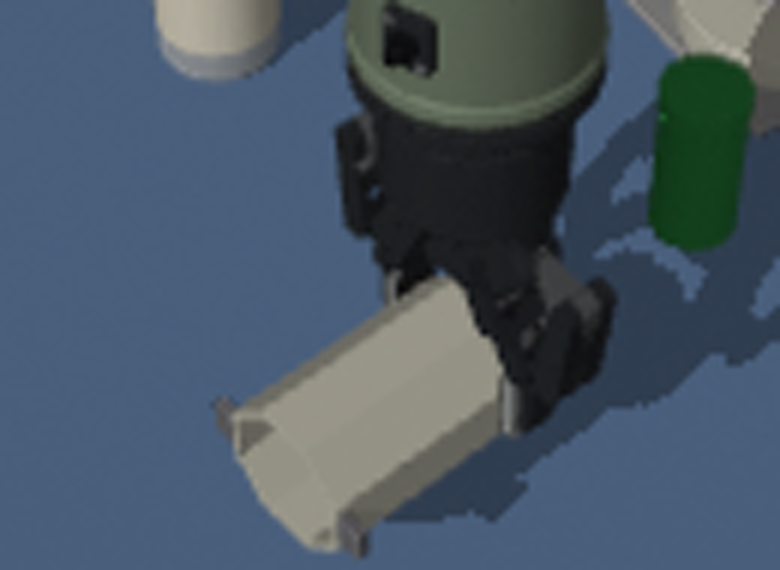

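It is lifted roughly level, held stiffly (mouth at (290,480)). Loosen the jaws slightly so that it swings.

>>> apply_moves([
  {"tx": 0, "ty": 0, "tz": 0, "turn": 0},
  {"tx": 0, "ty": 0, "tz": 0, "turn": 0},
  {"tx": 0, "ty": 0, "tz": 0, "turn": 0},
], jaw=-0.47)

```text
clock: 5.65
tcp_pos: [0.5513, 0.1199, 0.0535]
orientation: [1.373, 1.094, -1.37]
contact_force: [-0.0, -0.7, -1.8]
gripper_width: 0.0631
```

```bash
python3 -c "
from h import *
go([.5505,.120,.012],-12.7)
c=cam('side');crop(c,260,170,130,95,6,'pics/s5.png')"
```

```text
tcp [0.5513 0.1199 0.0535] yaw -12.8 tilt [ 0.002 -0.    -1.   ] q [-0.03  0.7  -0.41  1.87  0.44  0.65 -0.93] w 0.0631 F [-0.  -0.7 -1.8] t 5.65
d tx,ty,tz [ 0.829 -0.018  0.003]
turn -0.1 or 179.9
```

View pics/s5.png

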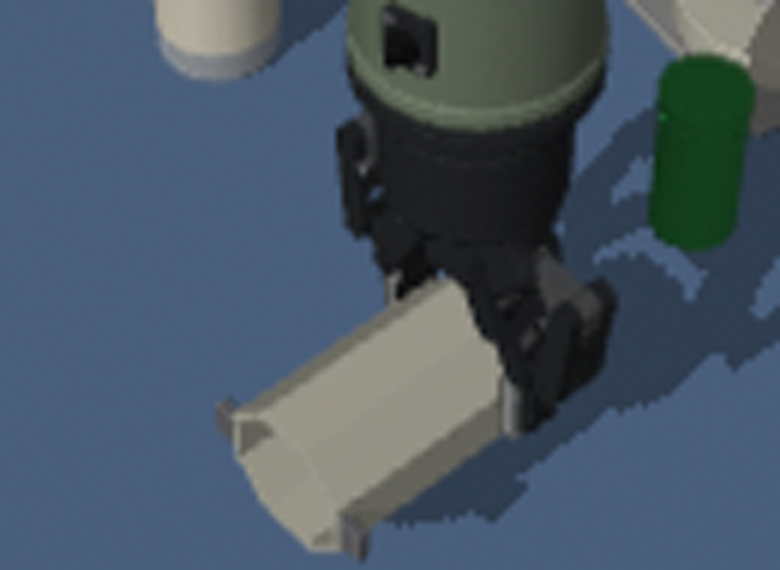

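Unchanged. Loosen further.

>>> apply_moves([
  {"tx": 0, "ty": 0, "tz": 0, "turn": 0},
  {"tx": 0, "ty": 0, "tz": 0, "turn": 0},
  {"tx": 0, "ty": 0, "tz": 0, "turn": 0},
], jaw=-0.48)

```text
clock: 6.0
tcp_pos: [0.5513, 0.1199, 0.0534]
orientation: [1.373, 1.094, -1.371]
contact_force: [0.0, 0.6, -2.2]
gripper_width: 0.0636
```

```bash
python3 -c "
from h import *
go([.5505,.120,.012],-12.7)
c=cam('side');crop(c,260,170,130,95,6,'pics/s6.png')"
```

```text
tcp [0.5513 0.1199 0.0534] yaw -12.81 tilt [ 0.002 -0.    -1.   ] q [-0.03  0.7  -0.41  1.87  0.44  0.65 -0.93] w 0.0636 F [ 0.   0.6 -2.2] t 6.0
d tx,ty,tz [ 0.829 -0.017  0.002]
turn -0.11 or 179.89
```

View pics/s6.png

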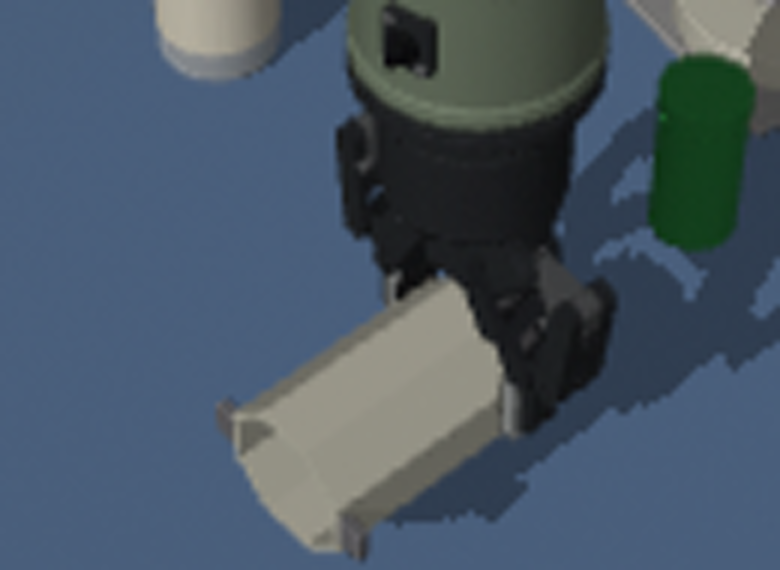

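Still held, the opening is creeping to 64 mm. A touch more.

>>> apply_moves([
  {"tx": 0, "ty": 0, "tz": 0, "turn": 0},
  {"tx": 0, "ty": 0, "tz": 0, "turn": 0},
  {"tx": 0, "ty": 0, "tz": 0, "turn": 0},
], jaw=-0.485)

```text
clock: 6.35
tcp_pos: [0.5513, 0.1199, 0.0535]
orientation: [1.373, 1.094, -1.37]
contact_force: [1.0, 0.9, -1.9]
gripper_width: 0.064
```

```bash
python3 -c "
from h import *
go([.5505,.120,.012],-12.7)
c=cam('side');crop(c,260,170,130,95,6,'pics/s7.png')"
```

```text
tcp [0.5513 0.1199 0.0535] yaw -12.81 tilt [ 0.002 -0.    -1.   ] q [-0.03  0.7  -0.41  1.87  0.44  0.65 -0.93] w 0.064 F [ 1.   0.9 -1.9] t 6.35
d tx,ty,tz [ 0.829 -0.018  0.002]
turn -0.11 or 179.89
```

View pics/s7.png

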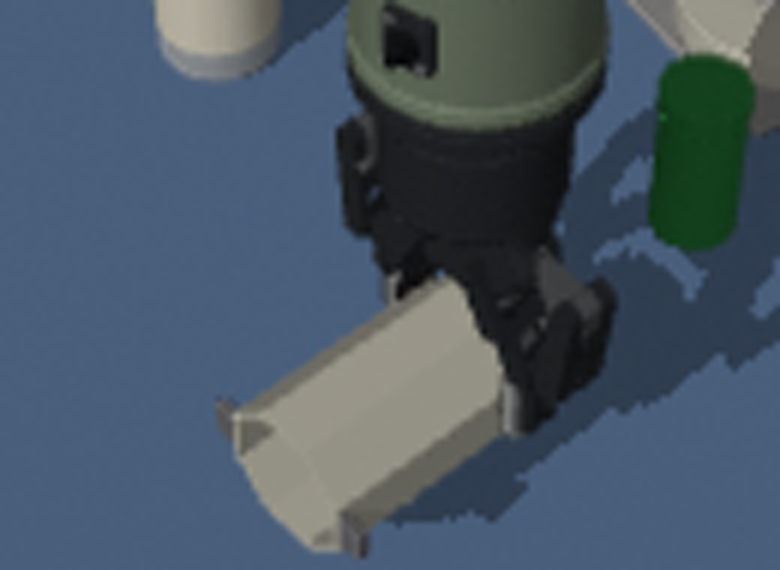

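>>> apply_moves([
  {"tx": 0, "ty": 0, "tz": 0, "turn": 0},
  {"tx": 0, "ty": 0, "tz": 0, "turn": 0},
  {"tx": 0, "ty": 0, "tz": 0, "turn": 0},
], jaw=-0.488)

```text
clock: 6.7
tcp_pos: [0.5513, 0.1199, 0.0535]
orientation: [1.373, 1.094, -1.371]
contact_force: [-0.3, 0.1, -2.7]
gripper_width: 0.0639
```

>>> apply_moves([
  {"tx": 0, "ty": 0, "tz": 0, "turn": 0},
  {"tx": 0, "ty": 0, "tz": 0, "turn": 0},
  {"tx": 0, "ty": 0, "tz": 0, "turn": 0},
], jaw=-0.491)

```text
clock: 7.0
tcp_pos: [0.5513, 0.1199, 0.0535]
orientation: [1.373, 1.094, -1.37]
contact_force: [-0.5, -0.1, -2.0]
gripper_width: 0.0635
```

```bash
python3 -c "
from h import *
go([.5505,.120,.012],-12.7)
c=cam('side');crop(c,260,170,130,95,6,'pics/s8.png')"
```

```text
tcp [0.5513 0.1199 0.0535] yaw -12.8 tilt [ 0.002 -0.    -1.   ] q [-0.03  0.7  -0.41  1.87  0.44  0.65 -0.93] w 0.0635 F [-0.5 -0.1 -2. ] t 7.0
d tx,ty,tz [ 0.829 -0.018  0.002]
turn -0.1 or 179.9
```

View pics/s8.png

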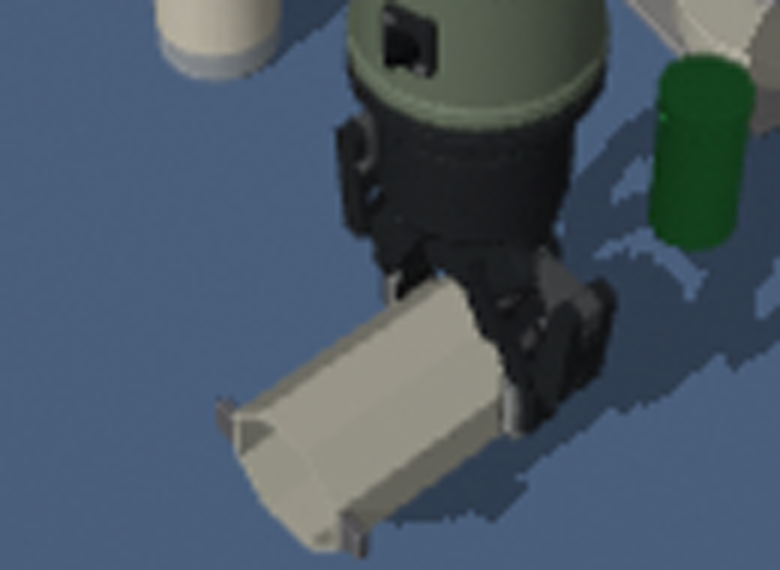

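>>> apply_moves([
  {"tx": 0, "ty": 0, "tz": 0, "turn": 0},
  {"tx": 0, "ty": 0, "tz": 0, "turn": 0},
], jaw=-0.496)

```text
clock: 7.25
tcp_pos: [0.5513, 0.1199, 0.0535]
orientation: [1.373, 1.094, -1.37]
contact_force: [-0.6, -0.2, -1.9]
gripper_width: 0.0637
```

>>> apply_moves([
  {"tx": 0, "ty": 0, "tz": 0, "turn": 0},
  {"tx": 0, "ty": 0, "tz": 0, "turn": 0},
], jaw=-0.5)

```text
clock: 7.45
tcp_pos: [0.5514, 0.12, 0.0536]
orientation: [1.373, 1.094, -1.37]
contact_force: [0.7, -0.6, -0.0]
gripper_width: 0.064
```

```bash
python3 -c "
from h import *
go([.5505,.120,.012],-12.7)
c=cam('side');crop(c,260,170,130,95,6,'pics/s9.png')"
```

```text
tcp [0.5514 0.12   0.0536] yaw -12.8 tilt [ 0.002  0.    -1.   ] q [-0.03  0.7  -0.41  1.87  0.44  0.65 -0.93] w 0.064 F [ 0.7 -0.6 -0. ] t 7.45
d tx,ty,tz [ 0.831 -0.02   0.004]
turn -0.1 or 179.9
```

View pics/s9.png

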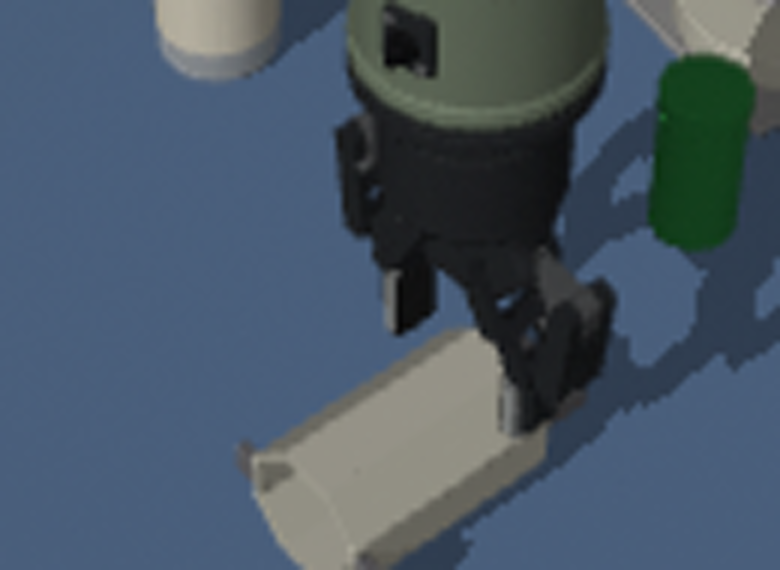

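The hood slipped out flat instead of pivoting and lies on its flat again. New plan: grip the bar across its ends (52 mm), a much longer lever, so it pivots. First retreat and re-measure.

>>> apply_moves([
  {"tx": -1, "ty": 0, "tz": 0, "turn": 0},
  {"tx": -2, "ty": 0, "tz": 0, "turn": 0},
  {"tx": -3, "ty": 0, "tz": 0, "turn": 0},
  {"tx": -3.8, "ty": 0, "tz": 1, "turn": 0},
  {"tx": -3.8, "ty": 0, "tz": 2, "turn": 0},
  {"tx": -3.8, "ty": 0, "tz": 3, "turn": 0},
  {"tx": -3.8, "ty": 0, "tz": 3, "turn": 0},
], jaw=-1)

```text
clock: 8.2
tcp_pos: [0.5167, -0.0319, 0.244]
orientation: [1.376, 1.088, -1.375]
contact_force: [0.5, 1.0, -0.5]
gripper_width: 0.0855
```

```bash
python3 -c "
from h import *
go([.5505,.120,.012],-12.7)
c=cam('side');crop(c,280,200,100,75,8,'pics/s10.png')
c=cam('top');crop(c,255,170,100,75,8,'pics/t10.png')"
```

```text
tcp [ 0.5167 -0.0319  0.244 ] yaw -13.14 tilt [ 0.002 -0.002 -1.   ] q [ 0.34  0.37 -0.51  1.85  0.22  0.98 -0.49] w 0.0855 F [ 0.5  1.  -0.5] t 8.2
d tx,ty,tz [ 4.634 -0.046 -3.12 ]
turn -0.44 or 179.56
```

View pics/s10.png

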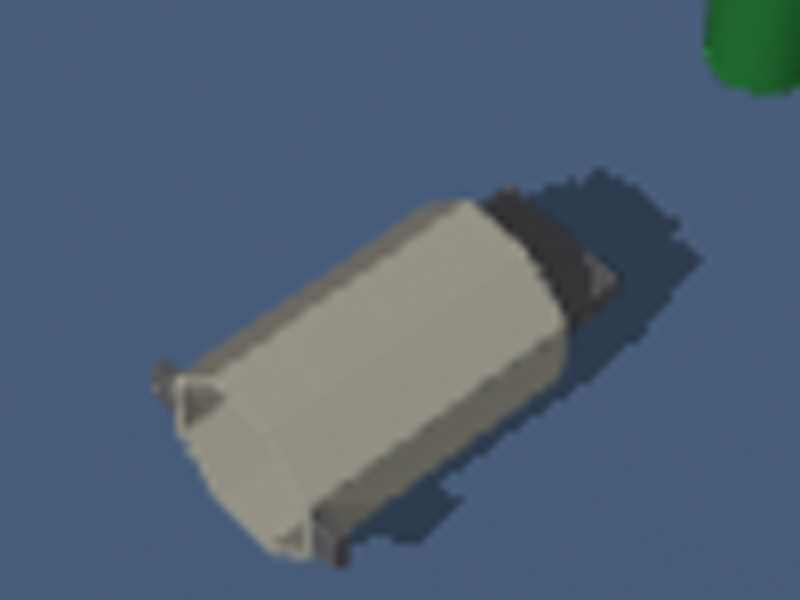

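View pics/t10.png

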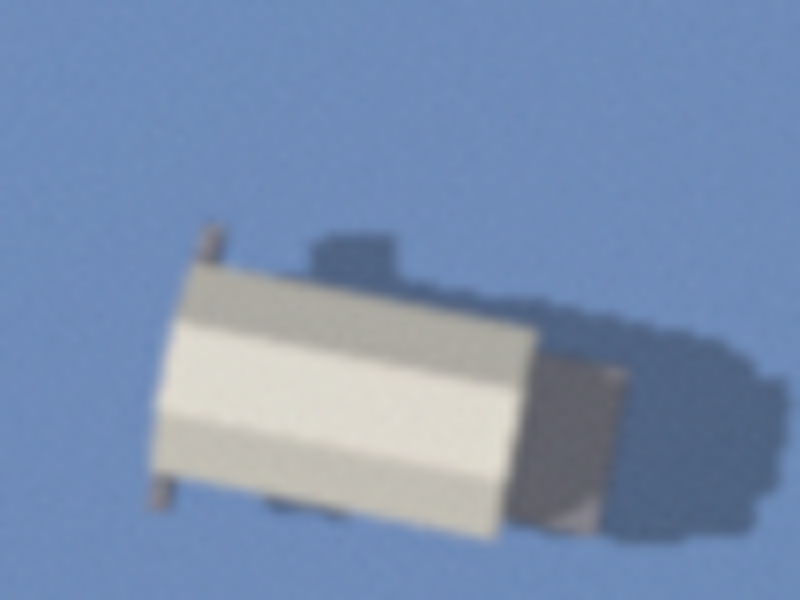

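The hood lies intact; mouth edge of the top flat at (178,320)-(160,413), bar-end edge (527,382)-(512,474), bar tip (628,370)-(600,535) in the crop.

```bash
python3 - <<'E'
from h import *
t=cam("top"); T=lambda u,v,z: onz(t,255+u/8,170+v/8,z)
m=(T(178,320,.064)+T(160,413,.064))/2;b=(T(527,382,.064)+T(512,474,.064))/2
d=(b-m)/np.linalg.norm(b-m);h=np.degrees(np.arctan2(d[1],d[0]));print(m,b,np.linalg.norm(b-m),h)
q=T(628,370,.038),T(600,535,.038);print("bar tip",q,(q[0]+q[1])/2,np.linalg.norm(q[0]-q[1]), "exp",m+.135*d)
P=m+.130*d;P[2]=.014;print(P);print("hood x yaw",h+90)
P2=P.copy();P2[2]=.1;go(P2,h+90); go(P,h+90)
E
```

```text
[0.56869637 0.20542356 0.064     ] [0.54856786 0.10225839 0.064     ] 0.10511046082912137 -101.04025674536379
bar tip (array([0.56479682, 0.06989753, 0.038     ]), array([0.5153588 , 0.07933829, 0.038     ])) [0.54007781 0.07461791 0.038     ] 0.05033135682182787 exp [0.54284405 0.07292202 0.064     ]
[0.54380154 0.07782949 0.014     ]
hood x yaw -11.040256745363791
tcp [ 0.5178 -0.0267  0.2437] yaw -12.89 tilt [ 0.002  0.    -1.   ] q [ 0.34  0.37 -0.51  1.85  0.22  0.98 -0.5 ] w 0.0856 F [-0.1  0.5  0.1] t 8.35
d tx,ty,tz [ 2.875  0.033 -2.152]
turn -1.85 or 178.15
tcp [ 0.5178 -0.0267  0.2437] yaw -12.89 tilt [ 0.002  0.    -1.   ] q [ 0.34  0.37 -0.51  1.85  0.22  0.98 -0.5 ] w 0.0856 F [-0.1  0.5  0.1] t 8.35
d tx,ty,tz [ 4.595  0.029 -2.15 ]
turn -1.85 or 178.15
```

>>> apply_moves([
  {"tx": 0.5, "ty": 0.03, "tz": -1, "turn": -1.8},
  {"tx": 1, "ty": 0.03, "tz": -2, "turn": -1.8},
  {"tx": 1.6, "ty": 0.03, "tz": -2.15, "turn": -1.8},
  {"tx": 2.2, "ty": 0.03, "tz": -2.15, "turn": -1.8},
  {"tx": 2.8, "ty": 0.03, "tz": -2.15, "turn": -1.8},
  {"tx": 3.3, "ty": 0.03, "tz": -2.15, "turn": -1.8},
  {"tx": 3.7, "ty": 0.03, "tz": -2.15, "turn": -1.8},
  {"tx": 4.1, "ty": 0.03, "tz": -2.15, "turn": -1.8},
  {"tx": 4.4, "ty": 0.03, "tz": -2.15, "turn": -1.8},
  {"tx": 4.6, "ty": 0.03, "tz": -2.15, "turn": -1.8},
  {"tx": 4.6, "ty": 0.03, "tz": -2.15, "turn": -1.8},
], jaw=-1)

```text
clock: 9.45
tcp_pos: [0.5433, 0.0786, 0.0128]
orientation: [1.35, 1.111, -1.349]
contact_force: [-0.7, -0.2, 0.3]
gripper_width: 0.0855
```

```bash
python3 -c "
from h import *
go([.5438,.0778,.014],-11)
c=cam('side');crop(c,270,170,130,95,6,'pics/s11.png')"
```

```text
tcp [0.5433 0.0786 0.0128] yaw -11.03 tilt [ 0.001  0.    -1.   ] q [ 0.02  0.75 -0.37  1.92  0.49  0.56 -0.88] w 0.0855 F [-0.7 -0.2  0.3] t 9.45
d tx,ty,tz [-0.024  0.012  0.013]
turn -0.03 or 179.97
```

View pics/s11.png

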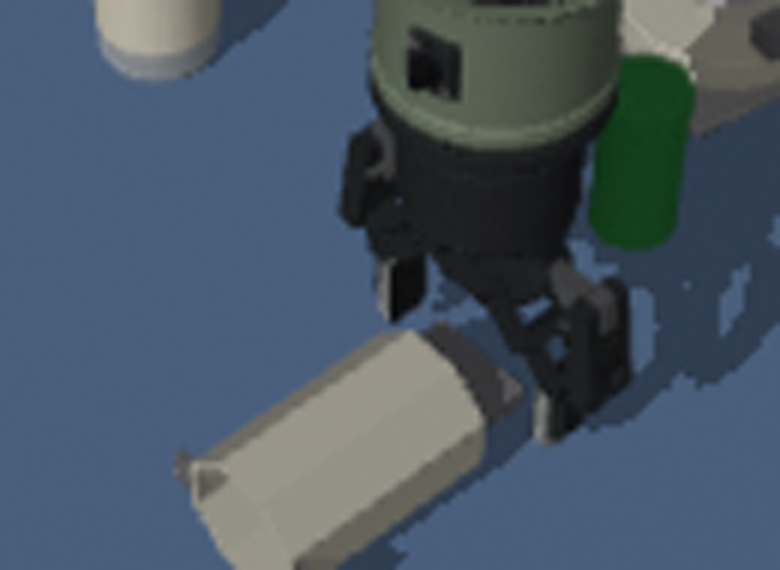

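>>> apply_moves([
  {"tx": 0, "ty": 0, "tz": 0, "turn": 0},
  {"tx": 0, "ty": 0, "tz": 0, "turn": 0},
  {"tx": 0, "ty": 0, "tz": 0, "turn": 0},
  {"tx": 0, "ty": 0, "tz": 0, "turn": 0},
  {"tx": 0, "ty": 0, "tz": 0, "turn": 0},
  {"tx": 0, "ty": 0, "tz": 0, "turn": 0},
  {"tx": 0, "ty": 0, "tz": 0, "turn": 0},
], jaw=-0.19)

```text
clock: 10.2
tcp_pos: [0.5441, 0.0782, 0.0142]
orientation: [1.352, 1.11, -1.348]
contact_force: [-1.4, -2.2, 6.8]
gripper_width: 0.0511
```

>>> apply_moves([
  {"tx": -0.1, "ty": 0, "tz": 0, "turn": 0},
  {"tx": -0.2, "ty": 0, "tz": 0, "turn": 0},
  {"tx": -0.3, "ty": 0, "tz": 0, "turn": 0},
  {"tx": -0.4, "ty": 0, "tz": 0, "turn": 0},
  {"tx": -0.5, "ty": 0, "tz": 0, "turn": 0},
  {"tx": -0.6, "ty": 0, "tz": 0, "turn": 0},
  {"tx": -0.6, "ty": 0, "tz": 0, "turn": 0},
])

```text
clock: 10.9
tcp_pos: [0.5444, 0.0782, 0.0449]
orientation: [1.352, 1.109, -1.347]
contact_force: [-1.1, 0.2, -2.9]
gripper_width: 0.0512
```

```bash
python3 -c "
from h import *
go([.5438,.0778,.014],-11)
c=cam('side');crop(c,270,170,130,95,6,'pics/s12.png')"
```

```text
tcp [0.5444 0.0782 0.0449] yaw -11.08 tilt [ 0.004  0.    -1.   ] q [ 0.04  0.7  -0.41  1.92  0.46  0.61 -0.85] w 0.0512 F [-1.1  0.2 -2.9] t 10.9
d tx,ty,tz [ 0.619 -0.013  0.011]
turn -0.08 or 179.92
```

View pics/s12.png

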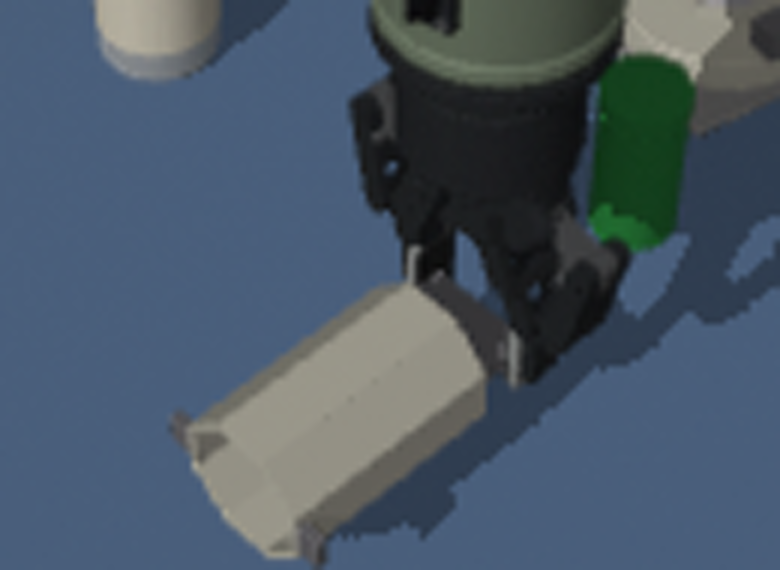

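Held by the bar's ends, still about level (mouth at (250,500) in the crop, lifted). Loosen in small steps.

>>> apply_moves([
  {"tx": 0, "ty": 0, "tz": 0, "turn": 0},
  {"tx": 0, "ty": 0, "tz": 0, "turn": 0},
  {"tx": 0, "ty": 0, "tz": 0, "turn": 0},
], jaw=-0.203)

```text
clock: 11.25
tcp_pos: [0.5441, 0.0781, 0.0444]
orientation: [1.352, 1.11, -1.348]
contact_force: [0.7, -0.0, -1.9]
gripper_width: 0.0517
```

>>> apply_moves([
  {"tx": 0, "ty": 0, "tz": 0, "turn": 0},
  {"tx": 0, "ty": 0, "tz": 0, "turn": 0},
  {"tx": 0, "ty": 0, "tz": 0, "turn": 0},
], jaw=-0.207)

```text
clock: 11.55
tcp_pos: [0.5441, 0.0782, 0.0443]
orientation: [1.352, 1.11, -1.348]
contact_force: [1.2, 0.0, -2.9]
gripper_width: 0.0517
```

```bash
python3 -c "
from h import *
go([.5438,.0778,.014],-11)
c=cam('side');crop(c,270,170,130,95,6,'pics/s13.png')"
```

```text
tcp [0.5441 0.0782 0.0443] yaw -11.07 tilt [ 0.003  0.    -1.   ] q [ 0.04  0.7  -0.41  1.92  0.46  0.61 -0.85] w 0.0517 F [ 1.2  0.  -2.9] t 11.55
d tx,ty,tz [ 0.607 -0.006  0.008]
turn -0.07 or 179.93
```

View pics/s13.png

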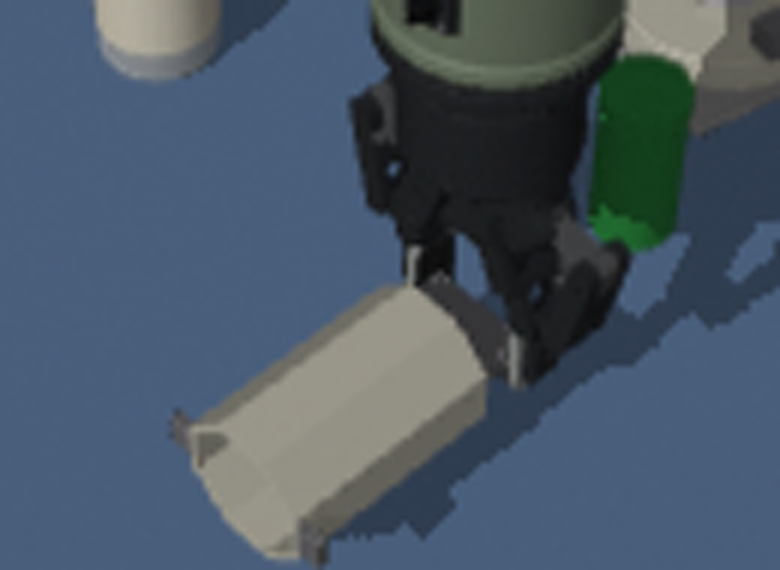

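>>> apply_moves([
  {"tx": 0, "ty": 0, "tz": 0, "turn": 0},
  {"tx": 0, "ty": 0, "tz": 0, "turn": 0},
  {"tx": 0, "ty": 0, "tz": 0, "turn": 0},
], jaw=-0.211)

```text
clock: 11.9
tcp_pos: [0.5441, 0.0782, 0.0444]
orientation: [1.352, 1.11, -1.348]
contact_force: [-1.4, 0.6, -1.9]
gripper_width: 0.0518
```

>>> apply_moves([
  {"tx": 0, "ty": 0, "tz": 0, "turn": 0},
  {"tx": 0, "ty": 0, "tz": 0, "turn": 0},
  {"tx": 0, "ty": 0, "tz": 0, "turn": 0},
], jaw=-0.214)

```text
clock: 12.2
tcp_pos: [0.5442, 0.0782, 0.0444]
orientation: [1.352, 1.11, -1.347]
contact_force: [-0.2, 0.4, -1.7]
gripper_width: 0.0518
```

```bash
python3 -c "
from h import *
go([.5438,.0778,.014],-11);print(manip.get_obs()['wrist_torque'])
c=cam('side');crop(c,270,170,130,95,6,'pics/s14.png')"
```

```text
tcp [0.5442 0.0782 0.0444] yaw -11.07 tilt [ 0.003  0.    -1.   ] q [ 0.04  0.7  -0.41  1.92  0.46  0.61 -0.85] w 0.0518 F [-0.2  0.4 -1.7] t 12.2
d tx,ty,tz [ 0.608 -0.007  0.01 ]
turn -0.07 or 179.93
[0.1012884  0.04770122 0.01130308]
```

View pics/s14.png

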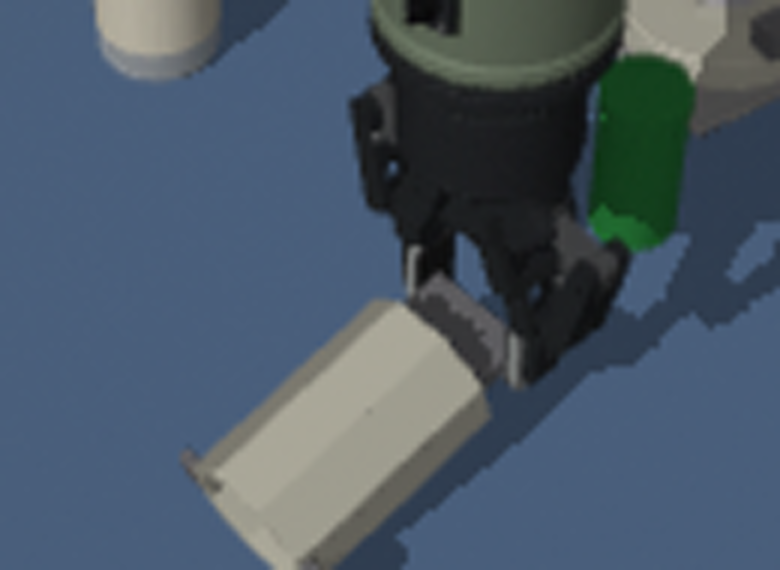

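It is pivoting: the mouth has swung down (mouth now at (240,510), hidden). Keep this grip and lift gently.

>>> apply_moves([
  {"tx": -0.06, "ty": 0, "tz": 0, "turn": 0},
  {"tx": -0.12, "ty": 0, "tz": 0, "turn": 0},
  {"tx": -0.18, "ty": 0, "tz": 0, "turn": 0},
  {"tx": -0.24, "ty": 0, "tz": 0, "turn": 0},
  {"tx": -0.3, "ty": 0, "tz": 0, "turn": 0},
  {"tx": -0.36, "ty": 0, "tz": 0, "turn": 0},
  {"tx": -0.42, "ty": 0, "tz": 0, "turn": 0},
  {"tx": -0.48, "ty": 0, "tz": 0, "turn": 0},
  {"tx": -0.54, "ty": 0, "tz": 0, "turn": 0},
  {"tx": -0.6, "ty": 0, "tz": 0, "turn": 0},
], jaw=-0.214)

```text
clock: 13.25
tcp_pos: [0.5441, 0.0782, 0.0747]
orientation: [1.352, 1.11, -1.347]
contact_force: [0.7, -0.1, -1.7]
gripper_width: 0.0515
```

```bash
python3 -c "
from h import *
go([.5438,.0778,.014],-11);print(manip.get_obs()['wrist_torque'])
c=cam('side');crop(c,270,170,130,95,6,'pics/s15.png')"
```

```text
tcp [0.5441 0.0782 0.0747] yaw -11.07 tilt [ 0.003  0.    -1.   ] q [ 0.06  0.65 -0.43  1.91  0.43  0.67 -0.82] w 0.0515 F [ 0.7 -0.1 -1.7] t 13.25
d tx,ty,tz [ 1.213 -0.007  0.01 ]
turn -0.07 or 179.93
[ 0.00830199  0.02425546 -0.04353826]
```

View pics/s15.png

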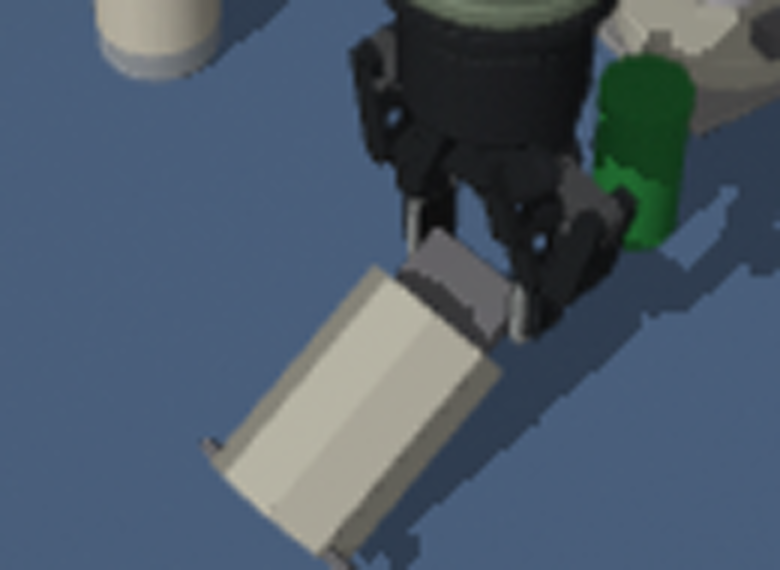

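Now tilted about 40 degrees mouth-down. Keep lifting.

>>> apply_moves([
  {"tx": -0.07, "ty": 0, "tz": 0, "turn": 0},
  {"tx": -0.14, "ty": 0, "tz": 0, "turn": 0},
  {"tx": -0.21, "ty": 0, "tz": 0, "turn": 0},
  {"tx": -0.28, "ty": 0, "tz": 0, "turn": 0},
  {"tx": -0.35, "ty": 0, "tz": 0, "turn": 0},
  {"tx": -0.42, "ty": 0, "tz": 0, "turn": 0},
  {"tx": -0.49, "ty": 0, "tz": 0, "turn": 0},
  {"tx": -0.56, "ty": 0, "tz": 0, "turn": 0},
  {"tx": -0.63, "ty": 0, "tz": 0, "turn": 0},
  {"tx": -0.7, "ty": 0, "tz": 0, "turn": 0},
], jaw=-0.214)

```text
clock: 14.3
tcp_pos: [0.5441, 0.0782, 0.1103]
orientation: [1.352, 1.109, -1.347]
contact_force: [-0.1, 0.6, -1.2]
gripper_width: 0.0516
```

```bash
python3 -c "
from h import *
go([.5438,.0778,.014],-11);print(manip.get_obs()['wrist_torque'])
c=cam('side');crop(c,270,150,130,95,6,'pics/s16.png')"
```

```text
tcp [0.5441 0.0782 0.1103] yaw -11.07 tilt [ 0.004  0.    -1.   ] q [ 0.09  0.6  -0.47  1.89  0.39  0.74 -0.79] w 0.0516 F [-0.1  0.6 -1.2] t 14.3
d tx,ty,tz [ 1.926 -0.011  0.011]
turn -0.07 or 179.93
[-0.08863875 -0.00179979  0.02237784]
```

View pics/s16.png

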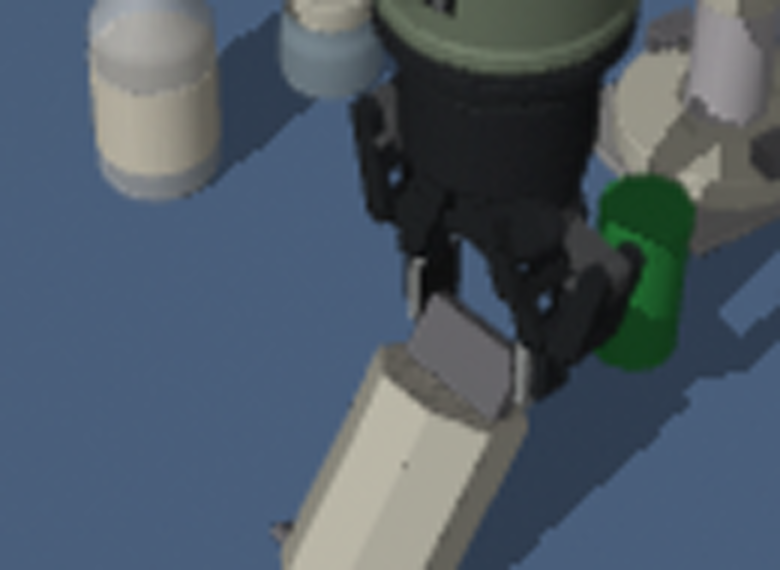

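Now about 65 degrees. Continue, moving toward the mouth side while rising.

>>> apply_moves([
  {"tx": -0.07, "ty": 0, "tz": -0.06, "turn": 0},
  {"tx": -0.14, "ty": 0, "tz": -0.12, "turn": 0},
  {"tx": -0.2, "ty": 0, "tz": -0.2, "turn": 0},
  {"tx": -0.24, "ty": 0, "tz": -0.3, "turn": 0},
  {"tx": -0.26, "ty": 0, "tz": -0.4, "turn": 0},
  {"tx": -0.26, "ty": 0, "tz": -0.5, "turn": 0},
  {"tx": -0.26, "ty": 0, "tz": -0.5, "turn": 0},
], jaw=-0.214)

```text
clock: 15.05
tcp_pos: [0.5491, 0.1038, 0.1238]
orientation: [1.352, 1.11, -1.346]
contact_force: [0.4, 0.3, -2.6]
gripper_width: 0.0521
```

```bash
python3 -c "
from h import *
go([.5438,.0778,.014],-11);print(manip.get_obs()['wrist_torque'])
c=cam('side');crop(c,260,160,130,95,6,'pics/s17.png')"
```

```text
tcp [0.5491 0.1038 0.1238] yaw -11.02 tilt [ 0.004  0.001 -1.   ] q [ 0.05  0.59 -0.47  1.86  0.37  0.78 -0.82] w 0.0521 F [ 0.4  0.3 -2.6] t 15.05
d tx,ty,tz [ 2.195 -0.013  0.533]
turn -0.02 or 179.98
[-0.04242913  0.05330629  0.03740711]
```

View pics/s17.png

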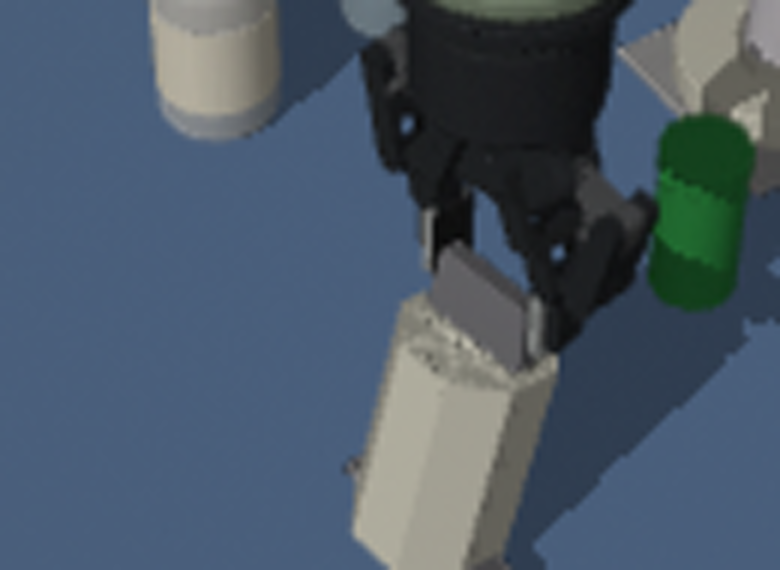

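```bash
python3 -c "
from h import *
c=cam('side');crop(c,280,180,100,100,6,'pics/s18.png')
# vertical direction in image at hood
for z in (0.01,.02,.115,.15): print(z,[((a-b)*6) for a,b in zip(proj(c,[.549,.104,z]),(280,180))])
print(manip.get_obs()['contact_force'])"
```

```text
0.01 [np.float64(370.0702340823011), np.float64(362.3499034190929)]
0.02 [np.float64(370.6204653376295), np.float64(347.9943635734802)]
0.115 [np.float64(376.1950168611579), np.float64(202.2942588740617)]
0.15 [np.float64(378.42130487406246), np.float64(143.97375395636107)]
[-0.55843174  0.33460271 -1.59680796]
```

View pics/s18.png

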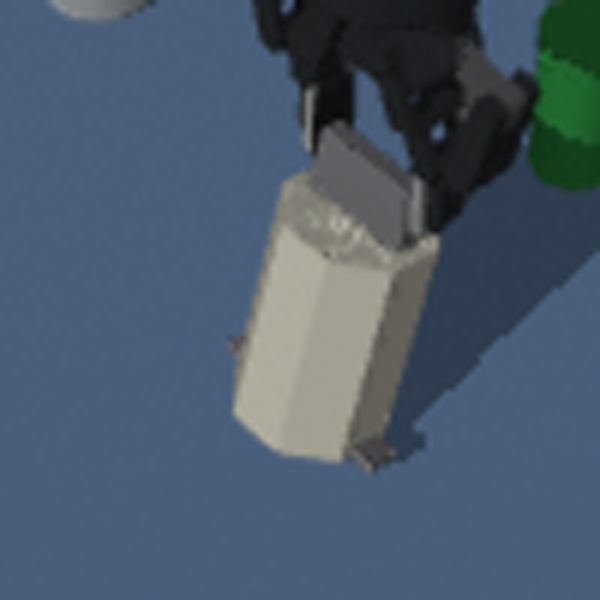

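It hangs ~15 degrees off vertical, mouth toward +y, about 8 mm above the bench (mouth at (300,450)). Touch the rim down and drag toward +y to square it up.

>>> apply_moves([
  {"tx": 0.06, "ty": 0, "tz": 0, "turn": 0},
  {"tx": 0.12, "ty": 0, "tz": 0, "turn": 0},
  {"tx": 0.18, "ty": 0, "tz": 0, "turn": 0},
  {"tx": 0.19, "ty": 0, "tz": -0.08, "turn": 0},
  {"tx": 0.2, "ty": 0, "tz": -0.16, "turn": 0},
  {"tx": 0.21, "ty": 0, "tz": -0.24, "turn": 0},
  {"tx": 0.22, "ty": 0, "tz": -0.32, "turn": 0},
  {"tx": 0.23, "ty": 0, "tz": -0.4, "turn": 0},
  {"tx": 0.24, "ty": 0, "tz": -0.48, "turn": 0},
  {"tx": 0.24, "ty": 0, "tz": -0.48, "turn": 0},
], jaw=-0.214)

```text
clock: 16.15
tcp_pos: [0.5536, 0.1269, 0.1115]
orientation: [1.352, 1.11, -1.346]
contact_force: [0.7, 1.2, 1.4]
gripper_width: 0.0519
```

```bash
python3 -c "
from h import *
go([.5438,.0778,.014],-11);print(manip.get_obs()['wrist_torque'])
c=cam('side');crop(c,280,180,100,100,6,'pics/s19.png')"
```

```text
tcp [0.5536 0.1269 0.1115] yaw -11.02 tilt [ 0.004  0.    -1.   ] q [-0.    0.62 -0.46  1.84  0.39  0.77 -0.86] w 0.0519 F [0.7 1.2 1.4] t 16.15
d tx,ty,tz [ 1.948 -0.012  1.004]
turn -0.02 or 179.98
[ 0.04538726 -0.27237926  0.01063014]
```

View pics/s19.png

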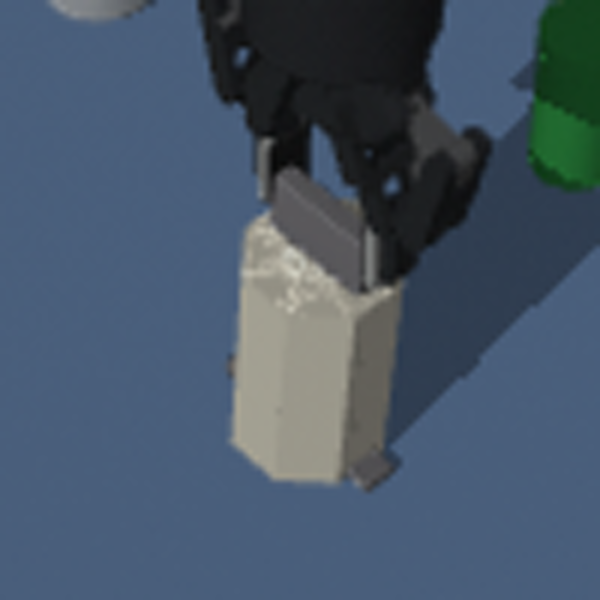

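Almost upright (top centre (325,255), mouth centre (310,460)). A few mm more, then press lightly and release.

>>> apply_moves([
  {"tx": 0.01, "ty": 0, "tz": -0.08, "turn": 0},
  {"tx": 0.03, "ty": 0, "tz": -0.1, "turn": 0},
  {"tx": 0.03, "ty": 0, "tz": -0.1, "turn": 0},
  {"tx": 0.03, "ty": 0, "tz": -0.1, "turn": 0},
], jaw=-0.214)

```text
clock: 16.6
tcp_pos: [0.5548, 0.1319, 0.1102]
orientation: [1.352, 1.11, -1.346]
contact_force: [0.6, 2.0, 4.6]
gripper_width: 0.0517
```

>>> apply_moves([
  {"tx": 0, "ty": 0, "tz": 0, "turn": 0},
  {"tx": 0, "ty": 0, "tz": 0, "turn": 0},
  {"tx": 0, "ty": 0, "tz": 0, "turn": 0},
  {"tx": 0, "ty": 0, "tz": 0, "turn": 0},
  {"tx": -0.3, "ty": 0, "tz": 0, "turn": 0},
  {"tx": -0.6, "ty": 0, "tz": 0, "turn": 0},
  {"tx": -1, "ty": 0, "tz": 0, "turn": 0},
  {"tx": -1.8, "ty": 0, "tz": 0, "turn": 0},
  {"tx": -2.6, "ty": 0, "tz": 1, "turn": 0},
  {"tx": -2.6, "ty": 0, "tz": 2, "turn": 0},
  {"tx": -2.6, "ty": 0, "tz": 3, "turn": 0},
  {"tx": -2.6, "ty": 0, "tz": 4, "turn": 0},
  {"tx": -2.6, "ty": 0, "tz": 4, "turn": 0},
], jaw=-0.7)

```text
clock: 17.9
tcp_pos: [0.5148, -0.07, 0.2414]
orientation: [1.356, 1.104, -1.35]
contact_force: [0.8, 0.2, -1.1]
gripper_width: 0.0727
```

```bash
python3 -c "
from h import *
go([.5438,.0778,.014],-11)
c=cam('side');crop(c,280,170,100,100,6,'pics/s20.png')
c=cam('top');crop(c,255,150,100,75,8,'pics/t20.png')"
```

```text
tcp [ 0.5148 -0.07    0.2414] yaw -11.38 tilt [ 0.005 -0.002 -1.   ] q [ 0.41  0.38 -0.51  1.85  0.22  0.97 -0.39] w 0.0727 F [ 0.8  0.2 -1.1] t 17.9
d tx,ty,tz [ 4.545 -0.04  -3.015]
turn -0.38 or 179.62
```

View pics/s20.png

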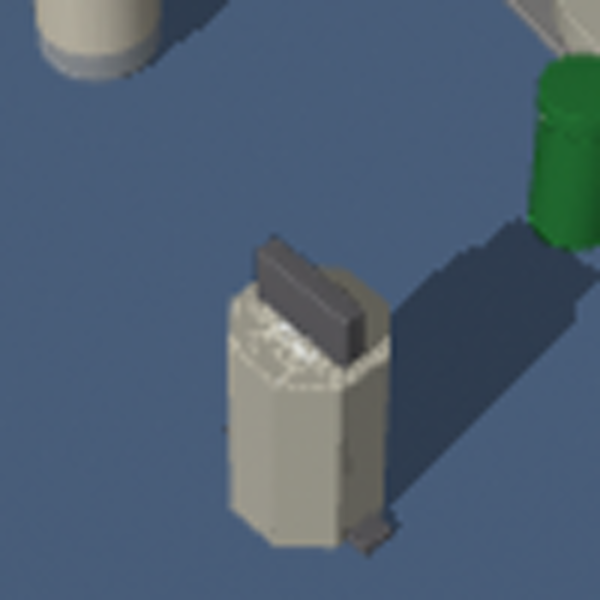

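View pics/t20.png

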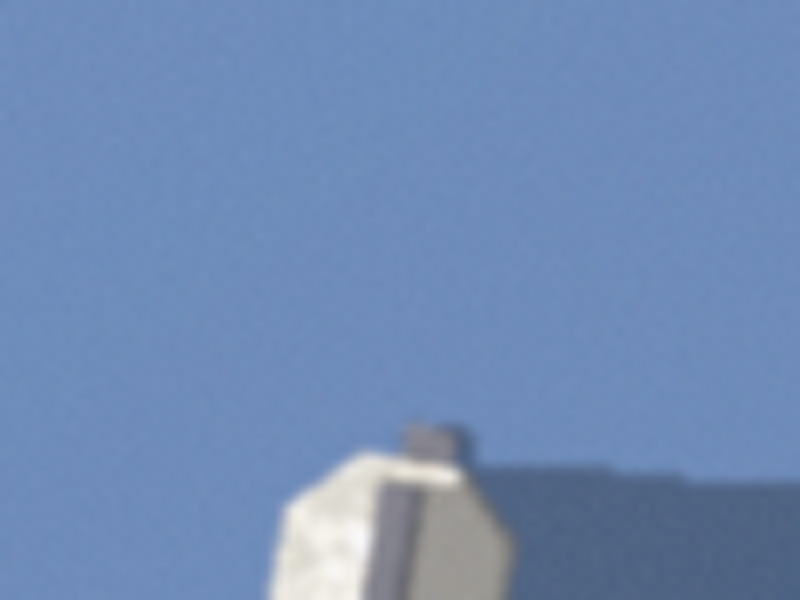

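The hood stands upright, mouth down, released; bar on top at (310,295) in the side crop. Re-crop the top view to measure the bar.

```bash
python3 -c "
from h import *
c=cam('top');crop(c,265,185,80,60,10,'pics/t21.png')"
```

```text
(no output)
```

View pics/t21.png

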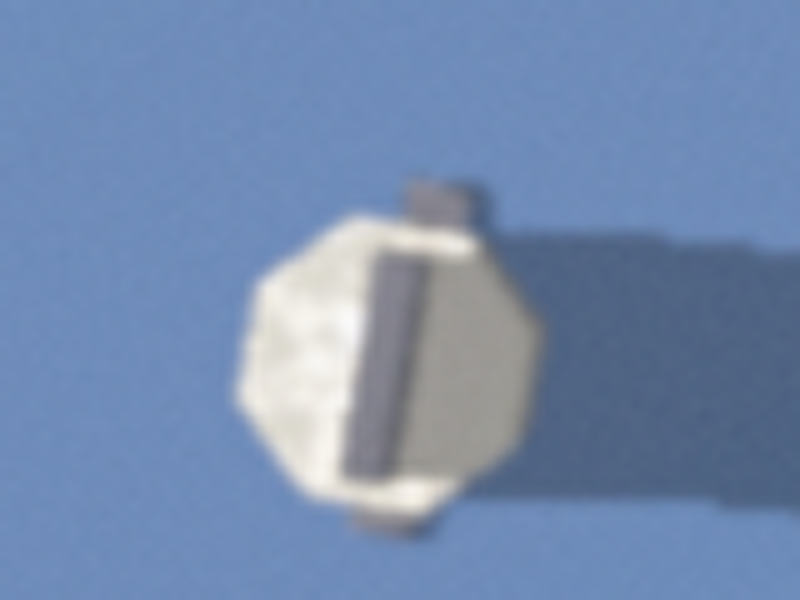

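Bar top corners at (373,255),(430,258),(390,478),(343,472); octagon centre near (394,365).

```bash
python3 - <<'E'
from h import *
t=cam("top"); T=lambda u,v,z: onz(t,265+u/10,185+v/10,z)
q=[T(373,255,.135),T(430,258,.135),T(390,478,.135),T(343,472,.135)];c=np.mean(q,0)
d=(q[0]+q[1]-q[2]-q[3]);yaw=np.degrees(np.arctan2(d[1],d[0]));print("bar",c,np.linalg.norm(d)/2,yaw)
print("oct",T(394,365,.105)); print("tabs",T(437,200,.006),T(390,525,.006))
P=[.5*(c[0]+T(394,365,.105)[0]),.5*(c[1]+T(394,365,.105)[1]),.112]
print(P);go([P[0],P[1],.2],yaw-90);go(P,yaw-90)
E
```

```text
bar [0.55506534 0.13716376 0.135     ] 0.04912876353868662 -10.220560626366906
oct [0.55468514 0.13656985 0.105     ]
tabs [0.59357904 0.1305559  0.006     ] [0.51356754 0.14373391 0.006     ]
[np.float64(0.554875240855181), np.float64(0.1368668037677468), 0.112]
tcp [ 0.5163 -0.0635  0.2408] yaw -11.0 tilt [ 0.006  0.001 -1.   ] q [ 0.4   0.38 -0.51  1.85  0.22  0.97 -0.39] w 0.0724 F [-0.   0.3 -0.5] t 18.1
d tx,ty,tz [ 0.825 -0.012 -4.079]
turn 89.22 or -90.78
tcp [ 0.5163 -0.0635  0.2408] yaw -11.0 tilt [ 0.006  0.001 -1.   ] q [ 0.4   0.38 -0.51  1.85  0.22  0.97 -0.39] w 0.0724 F [-0.   0.3 -0.5] t 18.1
d tx,ty,tz [ 2.585 -0.021 -4.076]
turn 89.22 or -90.78
```

>>> apply_moves([
  {"tx": 0, "ty": 0, "tz": -1, "turn": -8.5},
  {"tx": 0, "ty": 0, "tz": -2, "turn": -17},
  {"tx": 0, "ty": 0, "tz": -3, "turn": -25},
  {"tx": 0, "ty": 0, "tz": -4, "turn": -34},
  {"tx": 0, "ty": -0.01, "tz": -4.08, "turn": -42},
  {"tx": 0, "ty": -0.01, "tz": -4.08, "turn": -50},
  {"tx": 0, "ty": -0.01, "tz": -4.08, "turn": -58},
  {"tx": 0, "ty": -0.01, "tz": -4.08, "turn": -66},
  {"tx": 0, "ty": -0.01, "tz": -4.08, "turn": -74},
  {"tx": 0, "ty": -0.01, "tz": -4.08, "turn": -82},
  {"tx": 0, "ty": -0.01, "tz": -4.08, "turn": -90.5},
  {"tx": 0, "ty": -0.01, "tz": -4.08, "turn": -90.5},
  {"tx": 0, "ty": -0.01, "tz": -4.08, "turn": -90.5},
], jaw=-0.5)

```text
clock: 19.4
tcp_pos: [0.5545, 0.138, 0.2415]
orientation: [0.148, 1.561, -0.145]
contact_force: [0.3, -0.4, -0.6]
gripper_width: 0.0639
```

```bash
python3 -c "
from h import *
go([.5549,.1369,.110],79.9)"
```

```text
tcp [0.5545 0.138  0.2415] yaw 79.32 tilt [ 0.005  0.002 -1.   ] q [ 0.27  0.56 -0.9   1.71  0.48  1.11  0.61] w 0.0639 F [ 0.3 -0.4 -0.6] t 19.4
d tx,ty,tz [ 2.629e+00 -2.800e-02 -1.000e-03]
turn -0.58 or 179.42
```

>>> apply_moves([
  {"tx": 0.8, "ty": -0.03, "tz": 0, "turn": -0.5},
  {"tx": 1.4, "ty": -0.03, "tz": 0, "turn": -0.5},
  {"tx": 1.8, "ty": -0.03, "tz": 0, "turn": -0.5},
  {"tx": 2.1, "ty": -0.03, "tz": 0, "turn": -0.5},
  {"tx": 2.35, "ty": -0.03, "tz": 0, "turn": -0.5},
  {"tx": 2.5, "ty": -0.03, "tz": 0, "turn": -0.5},
  {"tx": 2.62, "ty": -0.03, "tz": 0, "turn": -0.5},
  {"tx": 2.62, "ty": -0.03, "tz": 0, "turn": -0.5},
  {"tx": 2.62, "ty": -0.03, "tz": 0, "turn": -0.5},
], jaw=-0.5)

```text
clock: 20.3
tcp_pos: [0.5552, 0.1368, 0.1109]
orientation: [0.141, 1.56, -0.138]
contact_force: [-0.1, 0.1, 0.6]
gripper_width: 0.0644
```

```bash
python3 -c "
from h import *
go([.5549,.1369,.110],79.9)
c=cam('side');crop(c,270,160,130,95,6,'pics/s22.png')"
```

```text
tcp [0.5552 0.1368 0.1109] yaw 79.8 tilt [ 0.006  0.002 -1.   ] q [ 0.2   0.71 -0.79  1.82  0.65  0.88  0.49] w 0.0644 F [-0.1  0.1  0.6] t 20.3
d tx,ty,tz [ 0.018  0.    -0.006]
turn -0.1 or 179.9
```

View pics/s22.png

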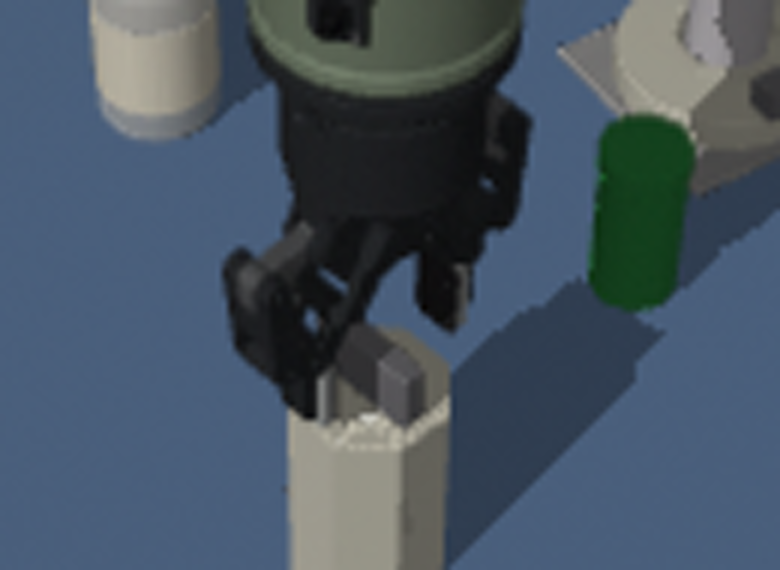

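Fingers straddle the bar (left pad (322,395), right pad (460,290)). Close part-way first to check tip clearance.

>>> apply_moves([
  {"tx": -0.04, "ty": 0, "tz": 0, "turn": 0},
  {"tx": -0.04, "ty": 0, "tz": 0, "turn": 0},
  {"tx": -0.04, "ty": 0, "tz": 0, "turn": 0},
  {"tx": -0.04, "ty": 0, "tz": 0, "turn": 0},
  {"tx": -0.04, "ty": 0, "tz": 0, "turn": 0},
  {"tx": -0.04, "ty": 0, "tz": 0, "turn": 0},
  {"tx": -0.04, "ty": 0, "tz": 0, "turn": 0},
], jaw=0.5)

```text
clock: 21.05
tcp_pos: [0.5552, 0.1368, 0.113]
orientation: [0.141, 1.56, -0.138]
contact_force: [-0.1, 0.5, 0.4]
gripper_width: 0.0213
```

```bash
python3 -c "
from h import *
go([.5549,.1369,.110],79.9)
c=cam('side');crop(c,270,160,130,95,6,'pics/s23.png')"
```

```text
tcp [0.5552 0.1368 0.113 ] yaw 79.81 tilt [ 0.006  0.002 -1.   ] q [ 0.2   0.71 -0.79  1.82  0.64  0.89  0.49] w 0.0213 F [-0.1  0.5  0.4] t 21.05
d tx,ty,tz [ 0.06  -0.    -0.007]
turn -0.09 or 179.91
```

View pics/s23.png

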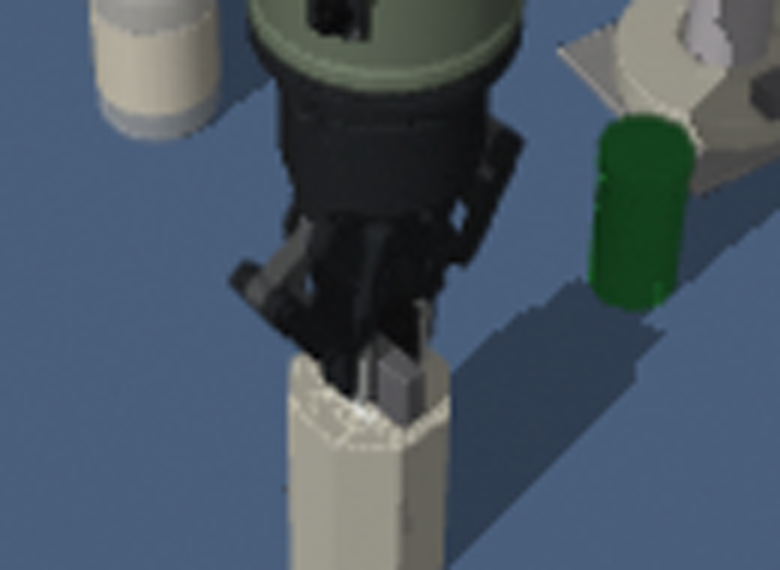

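Centred, no contact force. Close fully and lift.

>>> apply_moves([
  {"tx": 0, "ty": 0, "tz": 0, "turn": 0},
  {"tx": 0, "ty": 0, "tz": 0, "turn": 0},
  {"tx": 0, "ty": 0, "tz": 0, "turn": 0},
  {"tx": 0, "ty": 0, "tz": 0, "turn": 0},
  {"tx": 0, "ty": 0, "tz": 0, "turn": 0},
  {"tx": 0, "ty": 0, "tz": 0, "turn": 0},
], jaw=1)

```text
clock: 21.7
tcp_pos: [0.5552, 0.1368, 0.113]
orientation: [0.141, 1.56, -0.138]
contact_force: [-0.9, 0.6, -2.3]
gripper_width: 0.0109
```

>>> apply_moves([
  {"tx": -0.2, "ty": 0, "tz": 0, "turn": 0},
  {"tx": -0.5, "ty": 0, "tz": 0, "turn": 0},
  {"tx": -0.9, "ty": 0, "tz": 0, "turn": 0},
  {"tx": -1.3, "ty": 0, "tz": 0, "turn": 0},
  {"tx": -1.7, "ty": 0, "tz": 0, "turn": 0},
  {"tx": -2.1, "ty": 0, "tz": 0, "turn": 0},
  {"tx": -2.5, "ty": 0, "tz": 0, "turn": 0},
  {"tx": -2.8, "ty": 0, "tz": 0, "turn": 0},
  {"tx": -3, "ty": 0, "tz": 0, "turn": 0},
  {"tx": -3, "ty": 0, "tz": 0, "turn": 0},
])

```text
clock: 22.7
tcp_pos: [0.5546, 0.1367, 0.2643]
orientation: [0.142, 1.559, -0.138]
contact_force: [0.8, 0.2, -2.7]
gripper_width: 0.0109
```

```bash
python3 -c "
from h import *
go([.58,-.19,.263],123)
c=cam('side');crop(c,260,100,130,95,6,'pics/s24.png')"
```

```text
tcp [0.5546 0.1367 0.2643] yaw 79.8 tilt [ 0.008  0.002 -1.   ] q [ 0.29  0.53 -0.91  1.68  0.46  1.15  0.64] w 0.0109 F [ 0.8  0.2 -2.7] t 22.7
d tx,ty,tz [ 0.017 -6.342  1.656]
turn -43.2 or 136.8
```

View pics/s24.png

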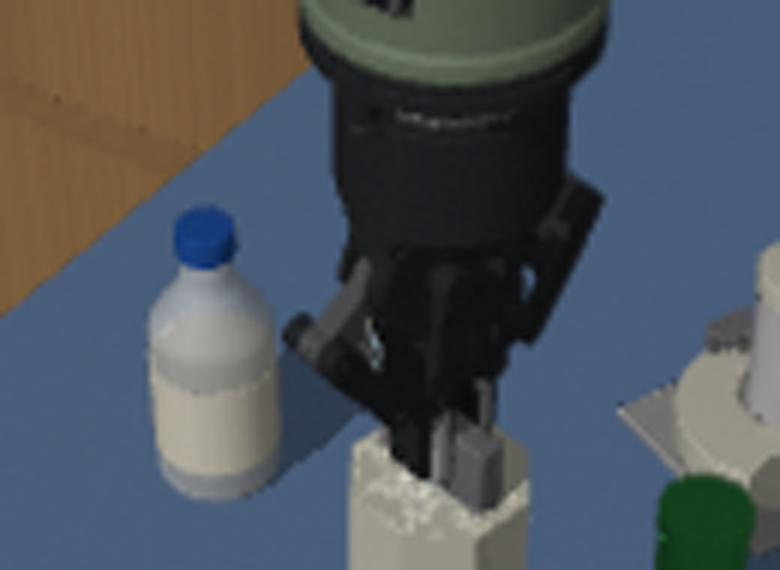

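The hood is held by its bar and lifted upright. Carry it over the base, turning to the entry angle.

>>> apply_moves([
  {"tx": 0, "ty": -0.2, "tz": 0.05, "turn": -2},
  {"tx": 0, "ty": -0.6, "tz": 0.16, "turn": -4},
  {"tx": 0, "ty": -1.0, "tz": 0.26, "turn": -7},
  {"tx": 0, "ty": -1.4, "tz": 0.37, "turn": -10},
  {"tx": 0, "ty": -1.8, "tz": 0.47, "turn": -13},
  {"tx": 0, "ty": -2.2, "tz": 0.57, "turn": -16},
  {"tx": 0, "ty": -2.6, "tz": 0.68, "turn": -19},
  {"tx": 0, "ty": -3.0, "tz": 0.78, "turn": -22},
  {"tx": 0, "ty": -3.4, "tz": 0.89, "turn": -25},
  {"tx": 0, "ty": -3.8, "tz": 0.99, "turn": -28},
  {"tx": 0, "ty": -4.2, "tz": 1.1, "turn": -31},
  {"tx": 0, "ty": -4.6, "tz": 1.2, "turn": -34},
  {"tx": 0, "ty": -5.0, "tz": 1.31, "turn": -36},
  {"tx": 0, "ty": -5.4, "tz": 1.41, "turn": -38},
  {"tx": 0, "ty": -5.8, "tz": 1.51, "turn": -40},
  {"tx": 0, "ty": -6.1, "tz": 1.59, "turn": -42},
  {"tx": 0, "ty": -6.34, "tz": 1.66, "turn": -43},
  {"tx": 0, "ty": -6.34, "tz": 1.66, "turn": -43},
  {"tx": 0, "ty": -6.34, "tz": 1.66, "turn": -43},
])

```text
clock: 24.65
tcp_pos: [0.5796, -0.1897, 0.2621]
orientation: [-0.447, 1.518, 0.448]
contact_force: [0.1, 1.0, -1.0]
gripper_width: 0.0108
```

```bash
python3 -c "
from h import *
go([.58,-.19,.263],123)
c=cam('side');crop(c,330,70,130,130,6,'pics/s25.png')
c=cam('top');crop(c,385,155,110,80,7,'pics/t25.png')"
```

```text
tcp [ 0.5796 -0.1897  0.2621] yaw 122.77 tilt [ 0.006  0.003 -1.   ] q [ 0.88  0.66 -1.06  1.58  0.59  1.25  1.87] w 0.0108 F [ 0.1  1.  -1. ] t 24.65
d tx,ty,tz [-0.018 -0.01   0.003]
turn -0.23 or 179.77
```

View pics/s25.png

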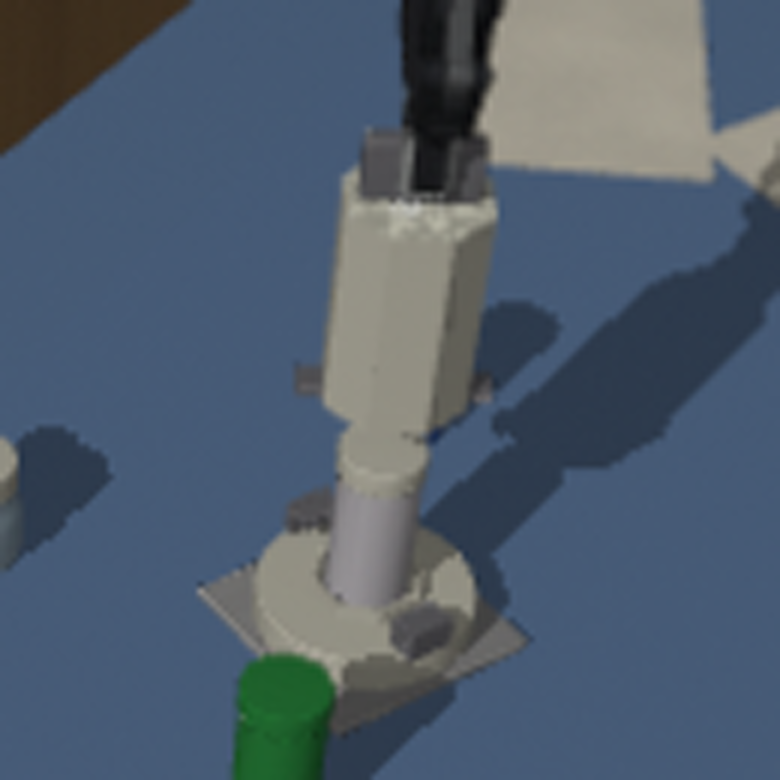

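View pics/t25.png

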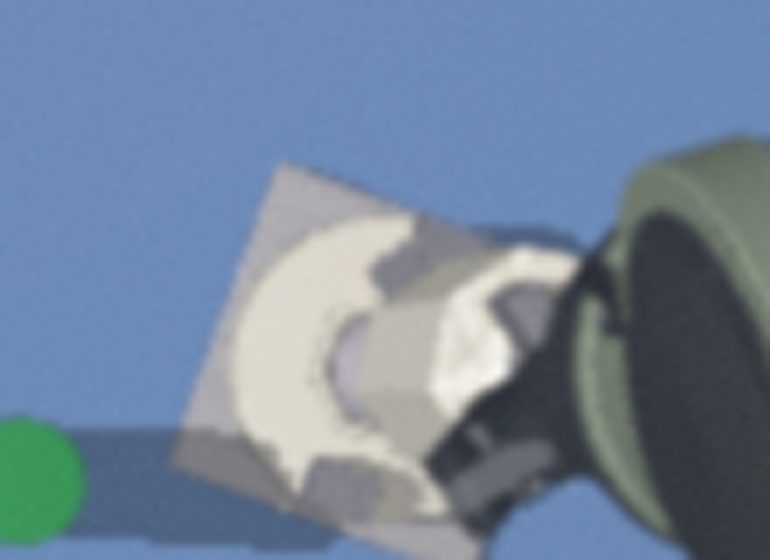

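The hood hovers above the small canister (cap at (383,455), rim around (395,415) in the crop). Zoom to check alignment from the same camera.

```bash
python3 -c "
from h import *
c=cam('side');crop(c,372,85,50,70,12,'pics/s26.png')
o=manip.get_obs();p=o['tcp_pos'];h=np.radians(122.8-90);d=np.array([np.cos(h),np.sin(h),0]);n=np.array([-d[1],d[0],0])
rim=p.copy();rim[2]-=.113
f=lambda P:[round((a-b)*12) for a,b in zip(proj(c,P),(372,85))]
print('tabtips',[[f(rim+s*.044*d+w*.008*n) for w in(-1,1)] for s in(1,-1)])
print('oct rim',[f(rim+.0346*(np.cos(a)*d+np.sin(a)*n)) for a in np.radians(22.5+45*np.arange(8))])
print('oct top',[f(rim+[0,0,.105]+.0346*(np.cos(a)*d+np.sin(a)*n)) for a in np.radians(22.5+45*np.arange(8))])
print('cap centre seen',[(393.9-372)*12,(144.75-85)*12],'pred at .58,-.19',f([.58,-.19,.113]))
"
```

```text
tabtips [[[86, 561], [87, 607]], [[475, 575], [480, 621]]]
oct rim [[141, 623], [228, 681], [347, 685], [427, 634], [421, 559], [334, 504], [218, 500], [138, 548]]
oct top [[185, 240], [277, 297], [405, 301], [490, 250], [481, 176], [389, 122], [266, 118], [181, 166]]
cap centre seen [262.7999999999997, 717.0] pred at .58,-.19 [266, 712]
```

View pics/s26.png

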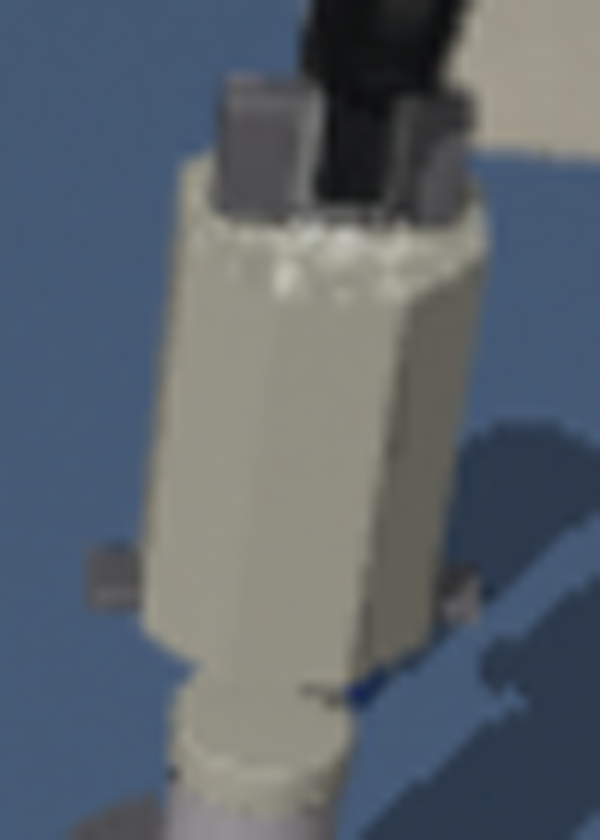

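Side-view corners match the prediction from the TCP to about 1 mm. Top and side views disagree ~4 mm in y on the base, so check the top view against the predicted hood outline.

```bash
python3 -c "
from h import *
c=cam('top');crop(c,425,170,60,60,12,'pics/t27.png')
o=manip.get_obs();p=o['tcp_pos'];h=np.radians(122.8-90);d=np.array([np.cos(h),np.sin(h),0]);n=np.array([-d[1],d[0],0])
rim=p.copy();rim[2]-=.113
f=lambda P:[round((a-b)*12) for a,b in zip(proj(c,P),(425,170))]
print('oct rim',[f(rim+.0346*(np.cos(a)*d+np.sin(a)*n)) for a in np.radians(22.5+45*np.arange(8))])
print('oct top',[f(rim+[0,0,.105]+.0346*(np.cos(a)*d+np.sin(a)*n)) for a in np.radians(22.5+45*np.arange(8))])
print('tabs top',[[f(rim+[0,0,.006]+s*.044*d+w*.008*n) for w in(-1,1)] for s in(1,-1)])
print('bar top',[[f(rim+[0,0,.135]+s*.026*d+w*.006*n) for w in(-1,1)] for s in(1,-1)])
"
```

```text
oct rim [[153, 343], [126, 484], [206, 603], [345, 630], [461, 549], [487, 408], [408, 290], [269, 262]]
oct top [[279, 326], [250, 481], [338, 612], [490, 642], [617, 553], [645, 398], [558, 268], [407, 238]]
tabs top [[[217, 223], [146, 271]], [[482, 620], [412, 669]]]
bar top [[[436, 285], [376, 326]], [[612, 549], [553, 590]]]
```

View pics/t27.png

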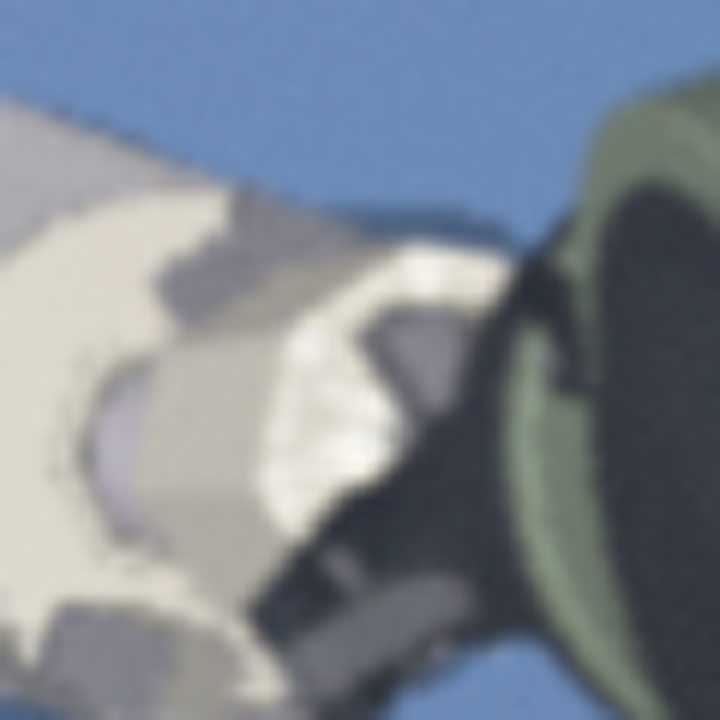

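Both views put the hood ~1 mm from the TCP prediction and give a base centre near (0.581,-0.189): a 1 mm correction. Lower to just above the centring ring.

```bash
python3 -c "
from h import *
go([.5807,-.1892,.156],122.8)"
```

```text
tcp [ 0.5799 -0.1894  0.2628] yaw 122.84 tilt [ 0.007  0.002 -1.   ] q [ 0.88  0.66 -1.06  1.58  0.59  1.25  1.87] w 0.0107 F [-0.2  0.3 -2.2] t 24.85
d tx,ty,tz [ 2.136e+00 -1.000e-03  2.000e-03]
turn 0.04 or -179.96
```

>>> apply_moves([
  {"tx": 0.2, "ty": 0, "tz": 0, "turn": 0},
  {"tx": 0.4, "ty": 0, "tz": 0, "turn": 0},
  {"tx": 0.55, "ty": 0, "tz": 0, "turn": 0},
  {"tx": 0.7, "ty": 0, "tz": 0, "turn": 0},
  {"tx": 0.85, "ty": 0, "tz": 0, "turn": 0},
  {"tx": 1.0, "ty": 0, "tz": 0, "turn": 0},
  {"tx": 1.15, "ty": 0, "tz": 0, "turn": 0},
  {"tx": 1.3, "ty": 0, "tz": 0, "turn": 0},
  {"tx": 1.45, "ty": 0, "tz": 0, "turn": 0},
  {"tx": 1.6, "ty": 0, "tz": 0, "turn": 0},
  {"tx": 1.75, "ty": 0, "tz": 0, "turn": 0},
  {"tx": 1.9, "ty": 0, "tz": 0, "turn": 0},
  {"tx": 2.05, "ty": 0, "tz": 0, "turn": 0},
  {"tx": 2.13, "ty": 0, "tz": 0, "turn": 0},
  {"tx": 2.13, "ty": 0, "tz": 0, "turn": 0},
])

```text
clock: 26.35
tcp_pos: [0.5804, -0.1892, 0.1558]
orientation: [-0.449, 1.517, 0.449]
contact_force: [-0.5, -0.7, -2.1]
gripper_width: 0.0107
```

```bash
python3 -c "
from h import *
go([.5807,-.1892,.138],122.8)
c=cam('side');crop(c,355,105,75,75,10,'pics/s28.png')
c=cam('top');crop(c,395,165,80,75,8,'pics/t28.png')"
```

```text
tcp [ 0.5804 -0.1892  0.1558] yaw 122.85 tilt [ 0.006  0.002 -1.   ] q [ 0.84  0.77 -0.98  1.68  0.71  1.08  1.79] w 0.0107 F [-0.5 -0.7 -2.1] t 26.35
d tx,ty,tz [ 0.355 -0.004  0.002]
turn 0.05 or -179.95
```

View pics/s28.png

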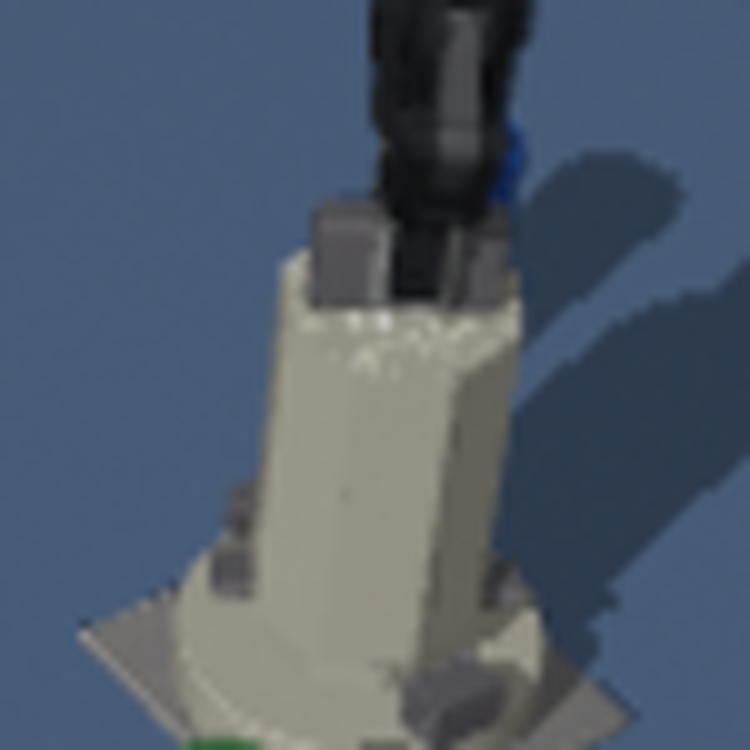

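View pics/t28.png

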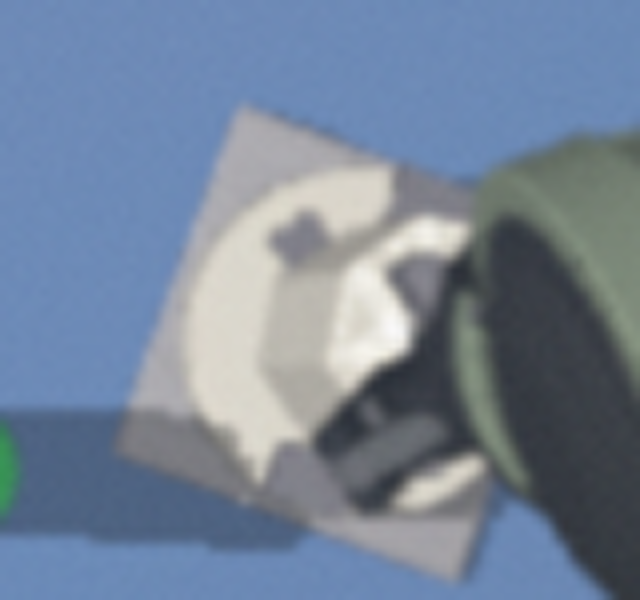

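The hood is around the canister and centred on the platform in both views, no contact. Lower slowly.

>>> apply_moves([
  {"tx": 0.04, "ty": 0, "tz": 0, "turn": 0},
  {"tx": 0.08, "ty": 0, "tz": 0, "turn": 0},
  {"tx": 0.12, "ty": 0, "tz": 0, "turn": 0},
  {"tx": 0.16, "ty": 0, "tz": 0, "turn": 0},
  {"tx": 0.19, "ty": 0, "tz": 0, "turn": 0},
  {"tx": 0.22, "ty": 0, "tz": 0, "turn": 0},
  {"tx": 0.25, "ty": 0, "tz": 0, "turn": 0},
  {"tx": 0.25, "ty": 0, "tz": 0, "turn": 0},
])

```text
clock: 27.25
tcp_pos: [0.5808, -0.1894, 0.1438]
orientation: [-0.449, 1.517, 0.448]
contact_force: [1.4, -0.7, -2.1]
gripper_width: 0.0108
```

>>> apply_moves([
  {"tx": 0.02, "ty": 0, "tz": 0, "turn": 0},
  {"tx": 0.04, "ty": 0, "tz": 0, "turn": 0},
  {"tx": 0.06, "ty": 0, "tz": 0, "turn": 0},
  {"tx": 0.08, "ty": 0, "tz": 0, "turn": 0},
  {"tx": 0.1, "ty": 0, "tz": 0, "turn": 0},
  {"tx": 0.1, "ty": 0, "tz": 0, "turn": 0},
])

```text
clock: 27.85
tcp_pos: [0.5807, -0.1895, 0.1386]
orientation: [-0.449, 1.517, 0.448]
contact_force: [0.2, -1.6, -2.5]
gripper_width: 0.011
```

```bash
python3 -c "
from h import *
go([.5807,-.1892,.138],122.8); print(manip.get_obs()['wrist_torque'])
c=cam('side');crop(c,355,115,75,75,10,'pics/s29.png')"
```

```text
tcp [ 0.5807 -0.1895  0.1386] yaw 122.84 tilt [ 0.007  0.001 -1.   ] q [ 0.83  0.79 -0.96  1.69  0.73  1.06  1.77] w 0.011 F [ 0.2 -1.6 -2.5] t 27.85
d tx,ty,tz [0.013 0.005 0.002]
turn 0.04 or -179.96
[-0.57973283 -0.12276778 -0.0202093 ]
```

View pics/s29.png

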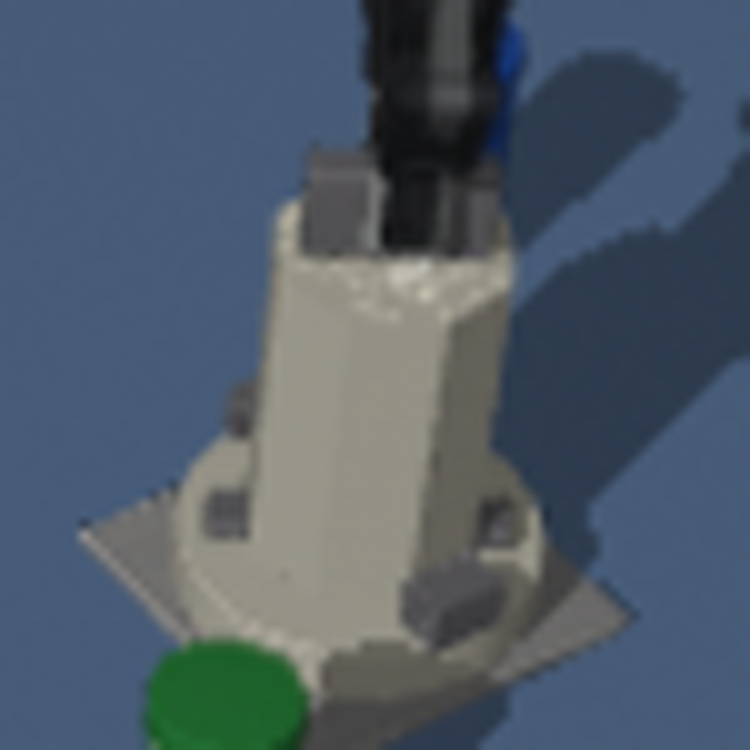

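Passing the ring with slight side contact; go on down a few mm, watching the force.

>>> apply_moves([
  {"tx": 0.01, "ty": 0, "tz": 0, "turn": 0},
  {"tx": 0.02, "ty": 0, "tz": 0, "turn": 0},
  {"tx": 0.02, "ty": 0, "tz": 0, "turn": 0},
])

```text
clock: 28.2
tcp_pos: [0.5807, -0.1895, 0.1377]
orientation: [-0.449, 1.517, 0.448]
contact_force: [0.9, -0.7, -2.7]
gripper_width: 0.0109
```

```bash
python3 -c "
from h import *
go([.5807,-.1892,.138],122.8); print(manip.get_obs()['wrist_torque'])"
```

```text
tcp [ 0.5807 -0.1895  0.1377] yaw 122.83 tilt [ 0.007  0.001 -1.   ] q [ 0.83  0.79 -0.96  1.69  0.73  1.05  1.77] w 0.0109 F [ 0.9 -0.7 -2.7] t 28.2
d tx,ty,tz [-0.007  0.006  0.003]
turn 0.03 or -179.97
[-5.23418450e-01  1.57158607e-02 -2.23993958e-04]
```

>>> apply_moves([
  {"tx": 0.01, "ty": -0.017, "tz": -0.011, "turn": 0},
  {"tx": 0.02, "ty": -0.017, "tz": -0.011, "turn": 0},
  {"tx": 0.03, "ty": -0.017, "tz": -0.011, "turn": 0},
  {"tx": 0.04, "ty": -0.017, "tz": -0.011, "turn": 0},
  {"tx": 0.04, "ty": -0.017, "tz": -0.011, "turn": 0},
])

```text
clock: 28.7
tcp_pos: [0.5813, -0.1898, 0.1375]
orientation: [-0.45, 1.516, 0.448]
contact_force: [-9.7, 1.7, 27.7]
gripper_width: 0.011
```

```bash
python3 -c "
from h import *
go([.5807,-.1892,.138],122.8); print(manip.get_obs()['wrist_torque'])"
```

```text
tcp [ 0.5813 -0.1898  0.1375] yaw 122.86 tilt [ 0.008  0.001 -1.   ] q [ 0.83  0.79 -0.96  1.69  0.74  1.05  1.77] w 0.011 F [-9.7  1.7 27.7] t 28.7
d tx,ty,tz [-0.01   0.017 -0.004]
turn 0.06 or -179.94
[ 0.36159474  2.11348396 -0.01236484]
```

Seated: 28 N at the expected height. Relax the press, then turn clockwise.

>>> apply_moves([
  {"tx": -0.02, "ty": 0, "tz": 0, "turn": 0},
  {"tx": -0.025, "ty": 0, "tz": 0, "turn": 0},
  {"tx": -0.025, "ty": 0, "tz": 0, "turn": 0},
])

```text
clock: 29.0
tcp_pos: [0.5813, -0.1899, 0.1387]
orientation: [-0.45, 1.516, 0.448]
contact_force: [0.5, -0.3, -1.8]
gripper_width: 0.0106
```

>>> apply_moves([
  {"tx": 0, "ty": 0, "tz": 0, "turn": 4},
  {"tx": 0, "ty": 0, "tz": 0, "turn": 8},
  {"tx": 0, "ty": 0, "tz": 0, "turn": 12},
  {"tx": 0, "ty": 0, "tz": 0, "turn": 16},
  {"tx": 0, "ty": 0, "tz": 0, "turn": 20},
  {"tx": 0, "ty": 0, "tz": 0, "turn": 24},
  {"tx": 0, "ty": 0, "tz": 0, "turn": 24},
])

```text
clock: 29.7
tcp_pos: [0.5811, -0.19, 0.1384]
orientation: [-0.12, 1.56, 0.121]
contact_force: [-0.4, -1.5, -2.1]
gripper_width: 0.011
```

```bash
python3 -c "
from h import *
go([.581,-.1895,.138],68.3); print(manip.get_obs()['wrist_torque'])
c=cam('side');crop(c,355,115,75,75,10,'pics/s30.png')"
```

```text
tcp [ 0.5811 -0.19    0.1384] yaw 98.78 tilt [ 0.007  0.001 -1.   ] q [ 0.79  0.75 -0.87  1.69  0.67  1.01  1.4 ] w 0.011 F [-0.4 -1.5 -2.1] t 29.7
d tx,ty,tz [ 0.008  0.01  -0.001]
turn 30.48 or -149.52
[-0.50906982  0.23000379 -0.01871568]
```

View pics/s30.png

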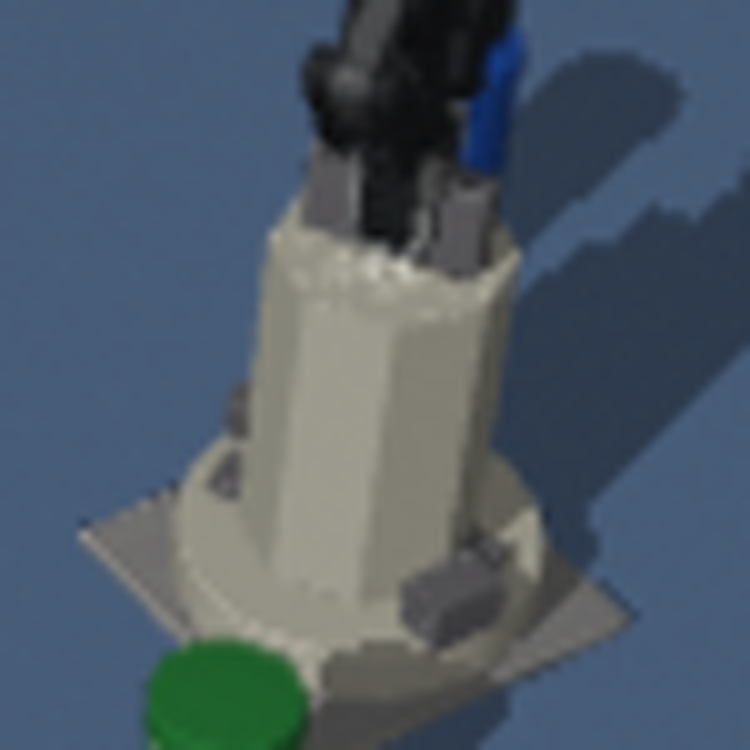

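Tabs approach the claws (left tab (230,470), right tab (490,550) near its claw). Continue.

>>> apply_moves([
  {"tx": 0, "ty": 0, "tz": 0, "turn": 3},
  {"tx": 0, "ty": 0, "tz": 0, "turn": 6},
  {"tx": 0, "ty": 0, "tz": 0, "turn": 9},
  {"tx": 0, "ty": 0, "tz": 0, "turn": 12},
  {"tx": 0, "ty": 0, "tz": 0, "turn": 15},
  {"tx": 0, "ty": 0, "tz": 0, "turn": 18},
  {"tx": 0, "ty": 0, "tz": 0, "turn": 21},
  {"tx": 0, "ty": 0, "tz": 0, "turn": 24},
  {"tx": 0, "ty": 0, "tz": 0, "turn": 26},
  {"tx": 0, "ty": 0, "tz": 0, "turn": 26},
])

```text
clock: 30.75
tcp_pos: [0.5811, -0.1896, 0.1382]
orientation: [0.234, 1.551, -0.23]
contact_force: [-0.3, 0.1, -2.9]
gripper_width: 0.011
```

```bash
python3 -c "
from h import *
go([.581,-.1895,.138],68.3); print(manip.get_obs()['wrist_torque'])"
```

```text
tcp [ 0.5811 -0.1896  0.1382] yaw 73.03 tilt [ 0.007  0.001 -1.   ] q [ 0.73  0.72 -0.77  1.7   0.59  0.97  1.01] w 0.011 F [-0.3  0.1 -2.9] t 30.75
d tx,ty,tz [ 0.005  0.002 -0.002]
turn 4.73 or -175.27
[-0.05522297 -0.00099841  0.04120416]
```

>>> apply_moves([
  {"tx": 0, "ty": 0, "tz": 0, "turn": 1.5},
  {"tx": 0, "ty": 0, "tz": 0, "turn": 3},
  {"tx": 0, "ty": 0, "tz": 0, "turn": 4.5},
  {"tx": 0, "ty": 0, "tz": 0, "turn": 4.5},
])

```text
clock: 31.15
tcp_pos: [0.5809, -0.1898, 0.1382]
orientation: [0.296, 1.544, -0.293]
contact_force: [-0.5, -0.1, -3.2]
gripper_width: 0.0106
```

```bash
python3 -c "
from h import *
go([.581,-.1895,.138],68.3); print(manip.get_obs()['wrist_torque'])
c=cam('side');crop(c,355,115,75,75,10,'pics/s31.png')"
```

```text
tcp [ 0.5809 -0.1898  0.1382] yaw 68.47 tilt [ 0.007  0.001 -1.   ] q [ 0.72  0.71 -0.75  1.7   0.57  0.96  0.94] w 0.0106 F [-0.5 -0.1 -3.2] t 31.15
d tx,ty,tz [ 0.004  0.006 -0.   ]
turn 0.17 or -179.83
[-0.28189148  0.25494393  0.02663672]
```

View pics/s31.png

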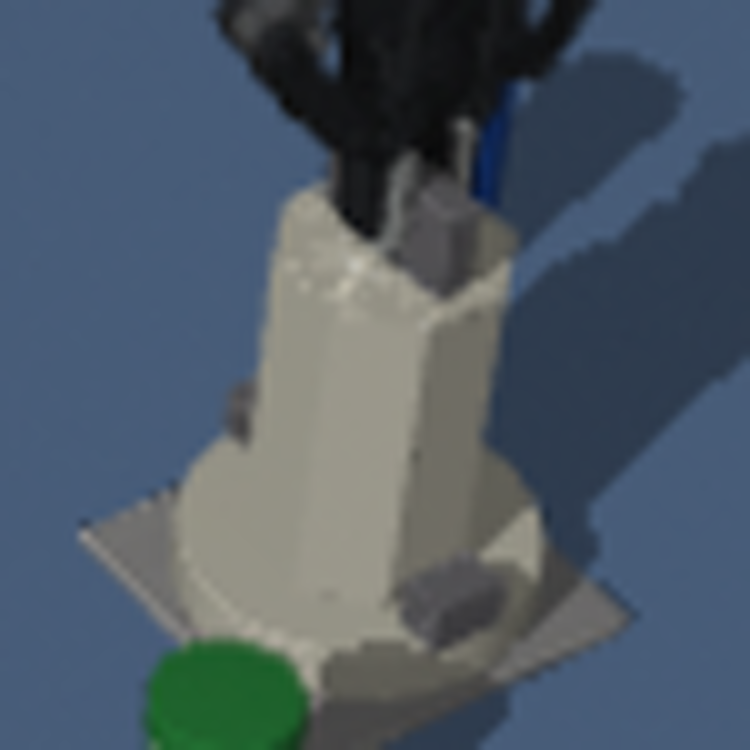

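Both tabs have gone under the claws (right claw (455,600), no tab outside). Turn on until the stops are felt.

>>> apply_moves([
  {"tx": 0, "ty": 0, "tz": 0, "turn": 1},
  {"tx": 0, "ty": 0, "tz": 0, "turn": 2},
  {"tx": 0, "ty": 0, "tz": 0, "turn": 2},
])

```text
clock: 31.5
tcp_pos: [0.5807, -0.1902, 0.1381]
orientation: [0.323, 1.54, -0.32]
contact_force: [-2.3, -3.3, -1.7]
gripper_width: 0.0103
```

```bash
python3 -c "
from h import *
go([.581,-.1895,.138],68.3); print(manip.get_obs()['wrist_torque'])"
```

```text
tcp [ 0.5807 -0.1902  0.1381] yaw 66.47 tilt [ 0.006  0.001 -1.   ] q [ 0.71  0.71 -0.75  1.7   0.57  0.96  0.91] w 0.0103 F [-2.3 -3.3 -1.7] t 31.5
d tx,ty,tz [ 0.003  0.015 -0.   ]
turn -1.83 or 178.17
[-1.15941881  0.70866732  0.16325546]
```

>>> apply_moves([
  {"tx": 0, "ty": 0, "tz": 0, "turn": 1},
  {"tx": 0, "ty": 0, "tz": 0, "turn": 2},
  {"tx": 0, "ty": 0, "tz": 0, "turn": 2},
])

```text
clock: 31.8
tcp_pos: [0.5806, -0.1902, 0.1381]
orientation: [0.351, 1.536, -0.348]
contact_force: [-1.9, -3.9, -1.3]
gripper_width: 0.0108
```

```bash
python3 -c "
from h import *
go([.581,-.1895,.138],68.3); print(manip.get_obs()['wrist_torque'])"
```

```text
tcp [ 0.5806 -0.1902  0.1381] yaw 64.45 tilt [ 0.006  0.    -1.   ] q [ 0.71  0.71 -0.74  1.7   0.56  0.95  0.88] w 0.0108 F [-1.9 -3.9 -1.3] t 31.8
d tx,ty,tz [0.003 0.017 0.001]
turn -3.85 or 176.15
[-1.24175484  0.83924074  0.96840615]
```

Stop reached (0.97 N·m about the vertical, ~2° past nominal). Ease back, open and rise.

>>> apply_moves([
  {"tx": 0.01, "ty": 0, "tz": 0, "turn": -1.5},
  {"tx": 0.01, "ty": 0, "tz": 0, "turn": -1.5},
])

```text
clock: 32.0
tcp_pos: [0.5808, -0.1903, 0.1377]
orientation: [0.329, 1.539, -0.327]
contact_force: [-1.3, -5.5, 0.8]
gripper_width: 0.011
```

>>> apply_moves([
  {"tx": 0, "ty": 0, "tz": 0, "turn": 0},
  {"tx": 0, "ty": 0, "tz": 0, "turn": 0},
  {"tx": 0, "ty": 0, "tz": 0, "turn": 0},
  {"tx": 0, "ty": 0, "tz": 0, "turn": 0},
  {"tx": -0.2, "ty": 0, "tz": 0, "turn": 0},
  {"tx": -0.6, "ty": 0, "tz": 0, "turn": 0},
  {"tx": -1.2, "ty": 0, "tz": 0, "turn": 0},
  {"tx": -2, "ty": 0, "tz": 0, "turn": 0},
  {"tx": -2.8, "ty": 0, "tz": 0, "turn": 0},
  {"tx": -2.8, "ty": 1, "tz": 0, "turn": 0},
  {"tx": -2.8, "ty": 2, "tz": 0, "turn": 0},
  {"tx": -2.8, "ty": 3, "tz": 0, "turn": 0},
  {"tx": -2.8, "ty": 4, "tz": 0, "turn": 0},
  {"tx": -2.8, "ty": 4, "tz": 0, "turn": 0},
], jaw=-0.3)

```text
clock: 33.4
tcp_pos: [0.6619, 0.001, 0.2792]
orientation: [0.325, 1.54, -0.316]
contact_force: [-0.5, 0.2, -0.4]
gripper_width: 0.0555
```

```bash
python3 -c "
from h import *
go([.581,-.1895,.138],68.3)
c=cam('side');cv2.imwrite('pics/sf.png',c['image']);crop(c,355,115,75,75,10,'pics/s32.png')
c=cam('top');crop(c,395,165,80,75,8,'pics/t32.png')"
```

```text
tcp [0.6619 0.001  0.2792] yaw 66.54 tilt [ 0.008  0.004 -1.   ] q [ 0.4   0.65 -0.81  1.41  0.47  1.27  0.71] w 0.0555 F [-0.5  0.2 -0.4] t 33.4
d tx,ty,tz [ 2.795 -4.16   0.017]
turn -1.76 or 178.24
```

View pics/s32.png

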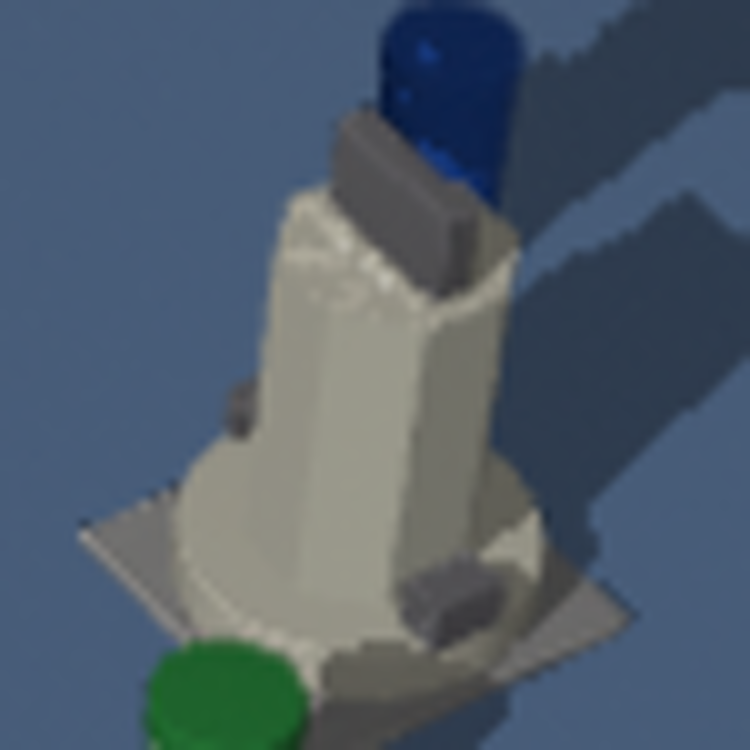

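View pics/t32.png

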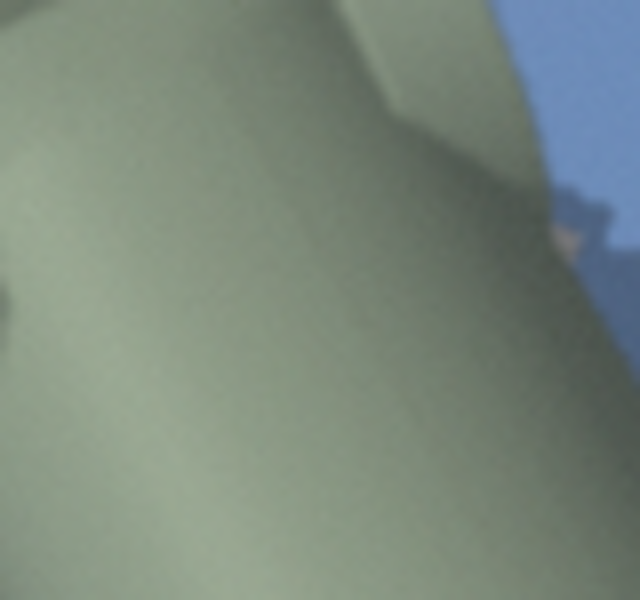

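View pics/sf.png

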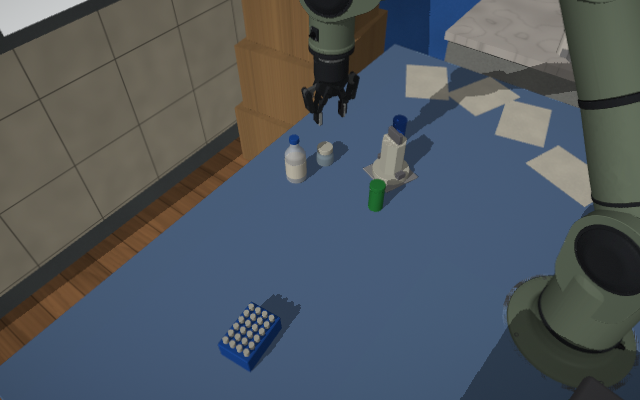

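Hood seated, both tabs under the claws, other things unmoved (bottle (296,160), jar (325,153), rack (250,335)). The arm hides the top view; move off and check the angle.

>>> apply_moves([
  {"tx": 0, "ty": 1, "tz": -1, "turn": 0},
  {"tx": 0, "ty": 2, "tz": -2, "turn": 0},
  {"tx": 0, "ty": 3, "tz": -3, "turn": 0},
  {"tx": 0, "ty": 4, "tz": -3, "turn": 0},
  {"tx": 0, "ty": 4, "tz": -3, "turn": 0},
  {"tx": 0, "ty": 4, "tz": -3, "turn": 0},
])

```text
clock: 34.1
tcp_pos: [0.603, 0.2431, 0.2794]
orientation: [0.325, 1.541, -0.318]
contact_force: [-0.8, -0.5, 0.1]
gripper_width: 0.0557
```

```bash
python3 -c "
from h import *
go([.581,-.1895,.138],68.3)
c=cam('top');crop(c,395,165,80,75,8,'pics/t33.png')"
```

```text
tcp [0.603  0.2431 0.2794] yaw 66.49 tilt [ 0.007  0.003 -1.   ] q [ 0.03  0.63 -0.83  1.45  0.48  1.26  0.32] w 0.0557 F [-0.8 -0.5  0.1] t 34.1
d tx,ty,tz [ 2.795 -8.126  3.034]
turn -1.81 or 178.19
```

View pics/t33.png

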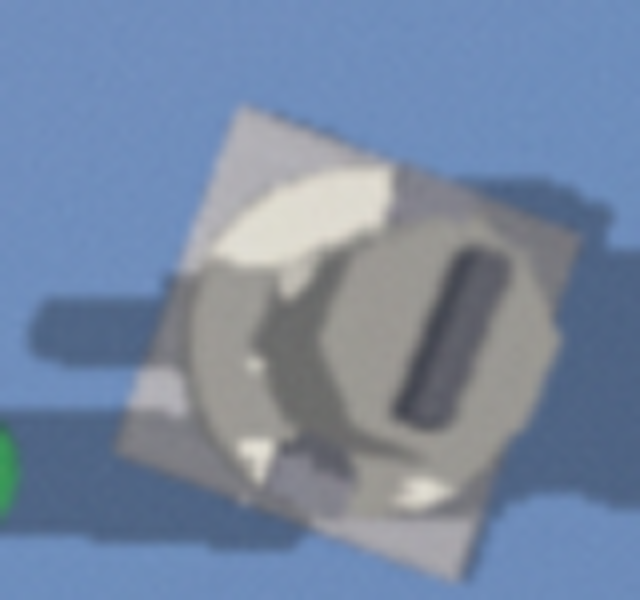

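Bar top from about (490,245) to (430,428); measure its angle and centre.

```bash
python3 -c "
from h import *
c=cam('top');T=lambda u,v,z:onz(c,395+u/8,165+v/8,z)
q=[T(472,247,.16),T(514,256,.16),T(445,430,.16),T(405,420,.16)]
d=q[0]+q[1]-q[2]-q[3];print(np.mean(q,0),np.degrees(np.arctan2(d[1],d[0])),np.linalg.norm(d)/2)
print('octagon top, mean of 3 corners pairs',np.mean([T(325,335,.13),T(560,335,.13)],0))
s=cam('side'); hc=[(a-b)*10 for a,b in zip(proj(s,[.5805,-.19,.13]),(355,115))];print('side proj hood top centre',hc)"
```

```text
[ 0.5795412  -0.19101719  0.16      ] -23.321348269398538 0.0513075392415767
octagon top, mean of 3 corners pairs [ 0.58066884 -0.19341457  0.13      ]
side proj hood top centre [np.float64(396.5368802254511), np.float64(245.91566822612776)]
```

```bash
python3 -c "
from rig import manip
print(manip.sign_off())"
```

```text
the job is handed in; nothing more can be done
None
```

The hood is closed over the small canister and seated on the base. Both tabs are under the claws and turned to the stops, and the job is handed in. The clock read about 34 s of the 72 s allowed.

- **Standing the hood up:** My first try, gripping the hood's side flats, did not work: it slipped and fell about 4 cm back onto its flat. I then gripped the bar across its ends with a very light grip, so the hood pivoted mouth-down as I lifted. I squared it up against the bench, let go and backed off, and it stood upright by itself.
- **Closing:** I gripped the bar across its thickness, lowered the hood about 54° counter-clockwise of closed until it seated (28 N at the expected height), and turned it clockwise to the stops (about 1 N·m). I then eased back and let go.
- **Last checks:**
  - The hood's x axis is at -23.3° and the base's at -21.7°, so they agree to about 2°.
  - The hood is centred within roughly 2 mm, and both tabs are hidden under the claws.
  - The gripper is clear, and the bottle, jar and rack show no shift in the side view.
- **Limits:**
  - The two cameras disagreed by about 4 mm in y on where the base is, so I used a position between them.
  - The small canister can't be seen inside the hood. I infer it is upright because the hood went down over it with only a light side touch and seated at the right height.

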